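# Set out and stow the kit parts before painting

### The arm

A 7-joint arm with a two-finger parallel gripper is mounted at the origin on the work surface. World frame = base frame: x ahead of the robot, y to its left, z up, the work surface at z = 0. Lengths are in m, angles in rad, forces in N, time in s.
With the tool pointing down it reaches from about 0.425 to 0.925 m from the base axis. Payload 6.8 kg.
Tool frame: the origin (TCP) lies at the very end of the fingers, on their centre line; the grasp point (between the pads) lies 19 mm behind it; z points along the fingers, y is the line along which they close (so a half turn about z gives the same grasp; the last joint's range is limited). The gripper opens to 85 mm and grips with 20 to 120 N. Pads are 22 mm wide; open, the fingers measure 114 mm over their backs; the gripper's body (76 mm by 85 mm) begins 54 mm behind the grasp point. The pads swing forward as they close: fully open they stand 13 mm farther back than shut.
Start: joints at [-1.259, 0.477, 0.022, 1.555, -0.011, 1.109, -0.083], TCP at [0.275, 0.616, 0.231] pointing down, gripper open.
Joint ranges: [-2.96, 2.96], [-0.34, 2.1], [-1.41, 1.46], [0.24, 2.44], [-1.37, 4.51], [0.17, 1.92], [-2.96, 2.96]. Speed limits (rad/s): [2.39, 2.39, 3.14, 3.14, 3.14, 3.14, 3.14].

### API

Orientations are given as a rotation vector (axis times angle).
In Python, from bench import get_obs, grab_frame, hand_in gives the robot as it stands.
- The arm moves only by the tool drive_tool, never from a script. Its argument "rows" is a list of rows, each an object with "offset": the shift along the tool's x, y, z as a fraction of full scale, a list of three; "rotation": the turn, a rotation vector about the tool's x, y, z as a fraction of full scale, a list of three; "claw": the opening, from 0 (shut) to 1 (fully open). In form: [{"offset": [tx, ty, tz], "rotation": [wx, wy, wz], "claw": claw}, ...]. A call has 1 to 20 rows; each row is the pose to reach, as a shift and turn from the pose commanded when the call began, along the tool's axes at that moment; what a row does not reach only later rows make up. Full scale, the value 1, is 0.15 m for a shift and 2 rad for a turn. A row lasts 1/12 s, in which the tool goes at most 41.7 mm and 7.16 degrees, less where a joint would pass 70% of its speed; a pose out of reach is approached as far as the arm can. A call with a number of a shift or a turn outside -1 to 1 is refused whole. A call with a gripper value outside its range is refused whole. The fingers move at their own pace and stop on an object; "force" is the grip in N (left out, the last holds). Time passes only in rows, so rows that repeat a pose let the fingers close. It gives the time, the measured TCP pose, the force, the opening and the grip force at its end, in the units of the state.
- get_obs(): the state, without advancing time (a new reading comes with each control period).
- grab_frame(name): name is "scene" or "side" or "wrist"; returns a dict with "frame" (480x640x3 uint8, red, green, blue), "z_map" (480x640 float32, m along the optical axis (not along the pixel's ray), 0 where there is no reading), "vfov" (degrees; the focal length in pixels is half the picture's height over the tangent of half this angle, whatever the lens; pixels are square), "cx", "cy" (the principal point, pixels), "D" ([k1, k2, p1, p2, k3] as OpenCV has them; the pictures are not rectified), "R" (3x3) and "t" (3): a world point X has camera coordinates R X + t. Camera axes: x right, y down, z forward; pixel columns grow to the right and rows downward; lengths in m; the calibration is good to about 2 mm. A picture is of the moment at which its call begins.
- hand_in(): hands the job in; it is judged then, once.
The state is a dict: "clock": time; "joints": joint angles; "qvel": joint speeds; "tau": joint torques, N m; "tcp_pos": TCP position; "orientation": TCP orientation; "contact_force": force on the tool from outside, world axes, zero at the start; "moment": the same for the moment, N m; "grip_width": finger opening in m; "gripper_force": force on a finger pad.
Only numpy, scipy, OpenCV 4.12 (cv2) and the standard library are available. Lean on these libraries where they do the work, as an engineer would, in place of code of your own. Each camera call takes 0.05 s, during which the arm holds its last target. There are 200 camera calls.

### The job

Set the grey engine nacelle, drop tank and undercarriage bay right way up on the white cards that show their outlines, each lying squarely along its own outline. Slide back the blue cover of the wooden parts box, lay the cockpit tub upright inside and slide the cover fully shut again. Let go of everything and leave the white glue bottle standing where it is.

Things in the scene. Friction and masses are not known exactly. Their poses are not given: they have to be found in the camera images.
- nacelle: Engine nacelle: round barrel 104 mm long, 34 mm wide, 36 mm tall over its small flat foot, with three blue tape bands and dark ends. Loose grey plastic kit part resting on the bench. Origin: centre of its underside; x along its length, z up.
- tank: Drop tank: plain slim spindle pointed at both ends, 120 mm long, 25 mm wide and 27 mm tall at its middle, on a small flat foot (56 x 18 x 8 mm). Loose grey plastic kit part resting on the bench. Origin: centre of its underside; x along its length, z up.
- bay: Undercarriage bay: flat I-shaped plate 90 mm long and 15 mm thick, its waist 28 mm wide and 62 mm long, its two end bars 48 mm wide; dark thin struts on top (up to 22 mm high). Loose grey plastic kit part resting on the bench. Origin: centre of its underside; x along its length, z up.
- tub: Cockpit tub: open-topped trough 56 mm long, 30 mm wide, 24 mm tall, walls 3 mm, dark inside with a green seat. Loose grey plastic kit part resting on the bench. Origin: centre of its underside; x along its length, z up.
- card_nacelle: White flat card, fixed to the bench, 136 x 66 mm and 6 mm thick, with the black silhouette of the engine nacelle in its middle (a broad barrel, 106 x 37 mm), centred on the card and running along the card's long side; either way round fits. Origin: centre of its underside; x along the silhouette, z up.
- card_tank: White flat card, fixed to the bench, 136 x 66 mm and 6 mm thick, with the black silhouette of the drop tank in its middle (a slim shape pointed at both ends, 122 x 25 mm), centred on the card and running along the card's long side; either way round fits. Origin: centre of its underside; x along the silhouette, z up.
- card_bay: White flat card, fixed to the bench, 136 x 66 mm and 6 mm thick, with the black silhouette of the undercarriage bay in its middle (an I shape, 92 x 48 mm), centred on the card and running along the card's long side; either way round fits. Origin: centre of its underside; x along the silhouette, z up.
- partsbox: Wooden parts box fixed to the bench, 130 mm (x) by 100 mm (y), walls 5 mm thick and 40 mm high, floor 5 mm thick, with a blue sliding cover between low rails (to 48 mm). Origin: centre of its underside; x is the direction in which the cover slides open (away from the robot), z up.
- cover (a joint): Blue cover of the parts box (126 x 91 x 5 mm, its top 45 mm above the bench): metres slid along the box's +x, 0 = shut, 0.085 = fully open (inside then free up to box x = +22 mm). Black grip bar on it, 12 mm (x) by 44 mm (y), from 45 to 61 mm above the bench, at box x = -40 mm + joint value, y = 0. Slides with about 2 N, stays where left; starts open by up to 20 mm.
- glue: Bystander: white glue bottle with a red cap, 38 mm across, 85 mm high, standing to the left of the work. Origin: centre of its underside.
Not all that is in view belongs to the job. What is shaped like the nacelle but turquoise or yellow is not meant.

How it is judged:
By the outcome, as a careful person would: the job done as asked, in the order asked, and still so for the second after the job is handed in, with the robot touching nothing.
It also fails if it takes over 128 s, if anything falls off the work surface, if the arm or the gripper's body presses on something with over 40 N, if the wrist force passes 120 N, or if a joint passes its speed limit or range.

## Working session

There is one attempt and no reset: what is moved stays moved. The work goes in short steps, Python scripts to look and compute and a tool call to move; the robot and the scene stay as the last step left them, time stands still between calls to the robot, and variables do not carry over. Pictures are saved under pics/ and viewed, at most 17 in all, crops included, and the job is handed in when it is done.

Besides the shell and the picture viewer there is one more tool, called by a JSON object that holds its "method" and its "body". drive_tool: Moves the arm, as the interface text tells. Its arguments: {"type":"object","properties":{"rows":{"type":"array","items":{"type":"object","properties":{"offset":{"type":"array","items":{"type":"number"}},"rotation":{"type":"array","items":{"type":"number"}},"claw":{"type":"number"}}}},"force":{"type":"number"}},"required":["rows"]}

```bash
ls; mkdir -p pics
cat > h.py <<'E'
import numpy as np, cv2
from bench import get_obs, grab_frame, hand_in
from scipy.spatial.transform import Rotation as Rn
def K(f):
    F=240/np.tan(np.radians(f["vfov"])/2); return np.array([[F,0,f["cx"]],[0,F,f["cy"]],[0,0,1.]])
def onplane(f,uv,z):
    uv=np.asarray(uv,float).reshape(-1,1,2)
    n=cv2.undistortPoints(uv,K(f),np.array(f["D"],float)).reshape(-1,2)
    d=np.c_[n,np.ones(len(n))]@np.array(f["R"]); c=-np.array(f["R"]).T@np.array(f["t"])
    return c+d*((z-c[2])/d[:,2])[:,None]
def cloud(f):
    v,u=np.mgrid[0:480,0:640]; uv=np.stack([u,v],-1).reshape(-1,1,2).astype(float)
    n=cv2.undistortPoints(uv,K(f),np.array(f["D"],float)).reshape(-1,2)
    z=f["z_map"].reshape(-1,1); P=np.c_[n,np.ones(len(n))]*z
    return ((P-np.array(f["t"]))@np.array(f["R"])).reshape(480,640,3)
def save(n,im): cv2.imwrite(f"pics/{n}.png",cv2.cvtColor(im,cv2.COLOR_RGB2BGR))
E
python3 - <<'E'
from h import *
import pickle
fs={n:grab_frame(n) for n in("scene","side","wrist")}
pickle.dump(fs,open("f0.pkl","wb"))
for n,f in fs.items():
    save(n+"0",f["frame"]); print(n,f["vfov"],f["D"],-np.array(f["R"]).T@np.array(f["t"]))
o=get_obs();print({k:np.round(v,4) for k,v in o.items()})
E
```

```text
pics
scene 44.34419024796129 [-0.09759297  0.          0.          0.          0.        ] [1.04254683 0.60330015 1.0693758 ]
side 55.36960782007729 [-0.05403891  0.          0.          0.          0.        ] [ 0.14377248 -0.66486479  0.7952177 ]
wrist 68.97425236930827 [-0.04646526  0.          0.          0.          0.        ] [0.20839319 0.64652292 0.37397023]
{'clock': np.float64(0.15), 'joints': array([-1.2591,  0.4777,  0.0223,  1.5562, -0.0115,  1.1093, -0.0831]), 'qvel': array([-0.0011, -0.0029,  0.    , -0.005 ,  0.0006,  0.0001,  0.0006]), 'tau': array([ 2.20000e-03, -5.96927e+01,  1.61000e+00, -2.81489e+01,
        1.27000e-02,  6.50000e-03, -0.00000e+00]), 'tcp_pos': array([0.2749, 0.616 , 0.2305]), 'orientation': array([-6.5460e-01, -3.0725e+00,  2.3000e-03]), 'contact_force': array([0.0242, 0.4706, 0.255 ]), 'moment': array([0.019 , 0.0101, 0.0482]), 'gripper_force': np.float64(0.0), 'grip_width': np.float64(0.0853)}
```

View pics/scene0.png

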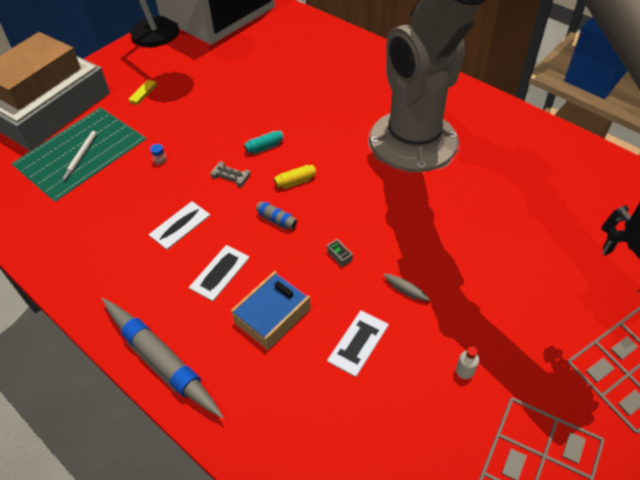

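View pics/side0.png

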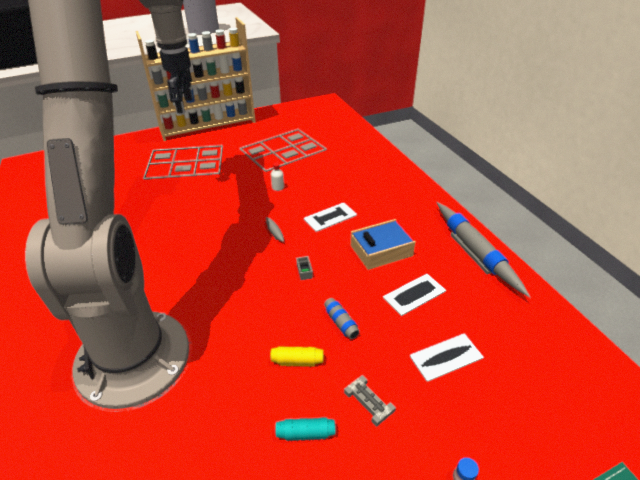

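Scene view: the nacelle (grey, blue bands) is at (277,215), with turquoise (264,142) and yellow (295,177) look-alikes. The tank is at (407,287); the big banded rocket at (160,360) is not it. The bay is at (231,174), the tub at (340,251), the box at (271,309) and the glue at (467,364). Cards: tank (180,225), nacelle (219,272), bay (358,343). Next I'll crop the candidates closely and measure them.

```bash
cat > m.py <<'E'
from h import *
def rect(P): 
    (c,s,a)=cv2.minAreaRect((P[:,:2]*1000).astype(np.float32))
    if s[0]<s[1]: s=s[::-1]; a+=90
    return np.round(c,1),np.round(s,1),round((a+90)%180-90,1)
def comps(f):
    C=cloud(f); im=f["frame"]; hsv=cv2.cvtColor(im,cv2.COLOR_RGB2HSV)
    red=((hsv[...,0]<8)|(hsv[...,0]>172))&(hsv[...,1]>190)
    m=(~red)&(C[...,0]>.3)&(C[...,0]<.95)&(abs(C[...,1])<.5)&(f["z_map"]>0)&(C[...,2]<.13)&(C[...,2]>-.02)
    m=cv2.morphologyEx(m.astype(np.uint8),cv2.MORPH_OPEN,np.ones((3,3)))
    n,l,st,ce=cv2.connectedComponentsWithStats(m)
    return C,l,st,ce,n
E
python3 - <<'E'
from m import *
import pickle
fs=pickle.load(open("f0.pkl","rb"))
for n in("scene","side"):
    f=fs[n];C,l,st,ce,N=comps(f);print(n)
    for i in range(1,N):
        if st[i,4]<60: continue
        k=l==i;P=C[k];col=np.median(f["frame"][k],0)
        print(np.round(ce[i]),st[i,4],*rect(P),"z",np.round(np.percentile(P[:,2],[2,50,98])*1000),col)
im=fs["scene"]["frame"];s=fs["side"]["frame"]
def cr(im,u,v,w=40): return cv2.resize(im[v-w*3//4:v+w*3//4,u-w:u+w],(266,200),interpolation=cv2.INTER_CUBIC)
A=[cr(im,*p) for p in[(277,215),(407,287),(231,174)]];B=[cr(im,340,251),cr(im,467,364),cr(im,271,309,50)]
D=[cr(s,341,317),cr(s,275,230),cr(s,371,398)]
save("crops",np.vstack([np.hstack(x) for x in(A,B,D)]))
E
```

```text
scene
[251. 147.] 139 [ 313.2 -302.7] [39.5 22.4] -79.7 z [-1. 25. 36.] [ 31. 107.  97.]
[158. 154.] 237 [ 476.2 -481.1] [60.9 32.7] 54.4 z [ 2. 31. 46.] [95. 75. 77.]
[230. 174.] 525 [ 400.7 -291.8] [108.8  66.5] -73.4 z [-3. 13. 22.] [109.  90.  79.]
[289. 178.] 448 [ 324.1 -161.2] [73.1 67.7] -20.7 z [-3. 26. 37.] [198.  150.5  27. ]
[179. 225.] 1401 [ 595.1 -265.6] [145.   85.8] 1.1 z [-3.  4.  9.] [228. 217. 215.]
[276. 215.] 650 [ 429.9 -101.7] [130.2  56.7] -84.8 z [-3. 28. 37.] [ 82.   87.5 107. ]
[339. 252.] 442 [417.8  86. ] [76.8 47. ] 75.1 z [-3. 14. 25.] [75. 76. 58.]
[219. 272.] 1677 [628.8 -86.1] [146.   78.2] 9.6 z [-4.  4.  8.] [206. 172. 168.]
[271. 309.] 3505 [625.7  69.6] [153.3 133.2] -0.8 z [-2. 42. 58.] [ 53. 100. 158.]
[406. 287.] 528 [400.6 264. ] [112.5  41.6] -88.0 z [-3. 19. 26.] [118.5  97.   85.5]
[161. 358.] 3415 [855.4 -28.5] [408.5  55.3] 88.2 z [-2. 40. 50.] [114. 100. 109.]
[358. 343.] 2150 [568.8 261.4] [146.1  72.8] 8.8 z [-4.  4.  8.] [223.  202.  204.5]
[467. 365.] 489 [474.7 463.1] [66.4 41.7] 16.6 z [-3. 47. 74.] [131. 103.  91.]
side
[277. 18
[... 375 characters left out ...]
 z [ 1. 43. 59.] [116. 112. 120.]
[304. 267.] 320 [427.2 102.1] [83.8 36.9] 78.4 z [-1. 15. 25.] [92. 81. 70.]
[414. 294.] 1366 [631.6 -81.9] [146.  74.] 8.6 z [-2.  5.  8.] [236.  202.5 197.5]
[341. 318.] 704 [440.  -81.8] [126.4  48.4] -83.3 z [-1. 30. 37.] [107. 113. 140.]
[445. 357.] 1989 [ 597.8 -257.8] [144.8  74.4] -0.2 z [-2.  5.  8.] [247. 248. 248.]
[307. 355.] 610 [ 331.8 -142.5] [71.7 58.1] -23.2 z [-3. 29. 36.] [246.  221.5  13. ]
[369. 400.] 1042 [ 404.8 -280.3] [100.7  57.5] -73.8 z [-1. 14. 22.] [148.  120.5 108. ]
[330. 426.] 189 [ 311.8 -302. ] [43.9 23.8] 66.7 z [-3. 29. 35.] [ 29. 175. 165.]
[466. 469.] 473 [ 490.2 -468.4] [58.1 35.1] 28.4 z [-1. 43. 46.] [ 48. 124. 233.]
```

View pics/crops.png

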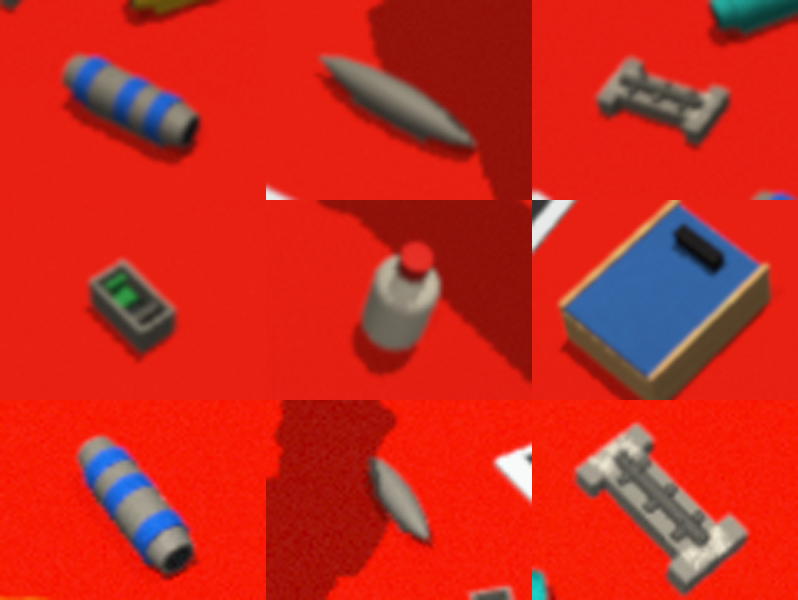

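```bash
cat > meas.py <<'E'
from m import *
def shape(f,mask,z):
    c=max(cv2.findContours(mask.astype(np.uint8),cv2.RETR_EXTERNAL,cv2.CHAIN_APPROX_NONE)[0],key=cv2.contourArea)
    P=onplane(f,c.reshape(-1,2),z)[:,:2]*1000
    o=P.mean(0); m=cv2.moments((P-o).astype(np.float32).reshape(-1,1,2))
    cen=o+[m['m10']/m['m00'],m['m01']/m['m00']]
    ang=.5*np.degrees(np.arctan2(2*m['mu11'],m['mu20']-m['mu02']))
    return np.round(cen,1),"ang %.1f"%ang,*rect(P/1000)
H={"nacelle":((430,-92),18),"tank":((403,266),14),"bay":((402,-286),8),"tub":((422,94),12),"card_n":((630,-84),6),"card_t":((596,-262),6),"card_b":((571,264),6),"box":((637,88),24),"glue":((481,466),42)}
def run(f,only=None):
    C,l,st,ce,N=comps(f); V=f["frame"].max(2)
    hsv=cv2.cvtColor(f["frame"],cv2.COLOR_RGB2HSV)
    for n,(p,z) in H.items():
        if only and n not in only: continue
        best=None
        for i in range(1,N):
            if st[i,4]<60: continue
            d=np.hypot(*(rect(C[l==i])[0]-p))
            if d<45 and (best is None or d<best[0]): best=(d,i)
        if best is None: print(n,"none");continue
        k=l==best[1]
        if n.startswith("card"):
            print(n,"whole",*shape(f,k,.006)); k=k&(V<115)
            k=cv2.morphologyEx(k.astype(np.uint8),cv2.MORPH_OPEN,np.ones((3,3)))
        print(n,*shape(f,k,z/1000))
        if n=="box":
            b=(k)&(hsv[...,0]>95)&(hsv[...,0]<125)&(hsv[...,1]>100)
            print(" cover",*shape(f,b,.045))
            q=(k&(V<75)&(C[...,2]>.045)).astype(np.uint8)
            print(" grip",*shape(f,q,.058))
E
python3 - <<'E'
from meas import *
import pickle
fs=pickle.load(open("f0.pkl","rb"))
for n in("scene","side"): print(n); run(fs[n])
E
```

```text
scene
nacelle [438.5 -91.8] ang -87.1 [438.8 -92. ] [118.5  46.8] -83.2
tank [407.4 264. ] ang -86.7 [407.4 264.2] [114.2  34.6] -86.1
bay [ 405.6 -284.7] ang -76.1 [ 405.7 -284.2] [100.4  62.1] -75.0
tub [423.8  92.4] ang 69.3 [424.6  92.2] [71.1 42.3] 77.6
card_n whole [632. -82.] ang 9.2 [632.2 -82. ] [142.1  72.8] 9.3
card_n [631.6 -83.3] ang 8.6 [631.9 -83.1] [101.9  33.3] 9.0
card_t whole [ 598.3 -257.5] ang 0.2 [ 597.9 -257.5] [142.3  74.6] -0.1
card_t [ 598.  -258.6] ang -0.6 [ 600.3 -258.7] [100.4  20.7] -1.4
card_b whole [573.  264.4] ang 8.5 [573.1 264.1] [141.9  71.2] 8.6
card_b [572.9 263.6] ang 8.7 [572.6 263.8] [88.4 43.8] 8.5
box [635.2  81.5] ang 9.7 [634.7  81.5] [147.7 125.3] -0.4
 cover [637.8  82.7] ang -0.8 [637.8  82.7] [123.8  86.4] -0.7
 grip [598.9  87.2] ang 87.7 [599.1  87.3] [45.9 15.7] -89.9
glue [496.8 468. ] ang 14.2 [496.8 466.9] [60.8 39.7] 10.8
side
nacelle [435.6 -90.4] ang -85.4 [435.7 -90. ] [122.2  39.8] -83.0
tank [403.5 259.8] ang -87.9 [403.3 260.6] [115.6  29.5] -84.1
bay [ 402.5 -283.6] ang -74.4 [ 402.7 -283.7] [96.9 55. ] -74.0
tub [423.5  92.2] ang 76.7 [424.  92.] [81.  35.3] 78.5
card_n whole [626.7 -86.6] ang 8.8 [627.8 -86.4] [141.8  71.3] 9.0
card_n [629.2 -85.4] ang 8.7 [629.1 -85.2] [102.6  33.3] 9.0
card_t whole [ 593.5 -261.5] ang 0.2 [ 593.8 -261.5] [141.7  71.2] -0.2
card_t [ 594.2 -261.1] ang -1.4 [ 593.3 -261. ] [105.8  21.3] -3.8
card_b whole [569.1 259.1] ang 9.5 [569.7 259.1] [143.   77.4] 8.8
card_b [572.9 263. ] ang 8.4 [569.9 264.7] [84.5 34.1] 6.0
box [634.7  84.4] ang 32.9 [635.3  84.9] [158.4 148.2] -0.7
 cover [632.   82.8] ang -1.0 [632.3  82.9] [124.2  85.3] -0.7
 grip [590.2  75.9] ang 84.4 [589.9  76.7] [52.8 16.6] 88.4
glue [478.9 443.9] ang 72.6 [480.2 444.7] [115.8  38.2] 71.2
```

```bash
cat > plan.py <<'E'
import sys
from h import *
def plan(wps,cur=None):
    """wps: list of (x,y,z mm, yaw of tool y deg); prints fractions for successive calls"""
    o=get_obs()
    p=np.array(o["tcp_pos"]);R=Rn.from_rotvec(o["orientation"])
    ya=R.as_matrix()[:,1];print("now",np.round(p*1000,1),"yaw %.1f"%np.degrees(np.arctan2(ya[1],ya[0])),"tilt %.2f"%np.degrees(np.arccos(-R.as_matrix()[2,2])),"t %.1f"%o["clock"],"F",np.round(o["contact_force"],1),"w %.4f"%o["grip_width"])
    for w in wps:
        t=np.array(w[:3])/1000;a=np.radians(w[3]);c,s=np.cos(a),np.sin(a)
        T=np.array([[-s,c,0],[c,s,0],[0,0,-1.]]).T
        T=np.c_[np.array([-s,c,0]),np.array([c,s,0]),[0,0,-1]]
        off=R.inv().apply(t-p)/.15; rot=(R.inv()*Rn.from_matrix(T)).as_rotvec()/2
        print(w,"off",np.round(off,3),"rot",np.round(rot,3),"rows %.0f"%max(np.linalg.norm(off)*.15/.0417,np.linalg.norm(rot)*2/np.radians(7.16)))
        p,R=t,Rn.from_matrix(T)
if __name__=="__main__": plan([tuple(float(v) for v in a.split(",")) for a in sys.argv[1:]])
E
sed -i '/T=np.array(\[\[-s/d' plan.py
python3 plan.py 380,516,231,40 420,400,231,15 440,260,231,7 450,110,231,7 437,-40,200,7 437,-91,170,7
```

```text
now [274.9 616.  230.5] yaw 65.9 tilt 0.08 t 0.1 F [0.  0.5 0.3] w 0.0853
(380.0, 516.0, 231.0, 40.0) off [-0.911 -0.323 -0.003] rot [-0.001  0.     0.226] rows 4
(420.0, 400.0, 231.0, 15.0) off [-0.764 -0.293  0.   ] rot [0.    0.    0.218] rows 3
(440.0, 260.0, 231.0, 7.0) off [-0.936 -0.113  0.   ] rot [0.   0.   0.07] rows 3
(450.0, 110.0, 231.0, 7.0) off [-1.001 -0.056  0.   ] rot [0. 0. 0.] rows 4
(437.0, -40.0, 200.0, 7.0) off [-0.982 -0.208  0.207] rot [0. 0. 0.] rows 4
(437.0, -91.0, 170.0, 7.0) off [-0.337 -0.041  0.2  ] rot [0. 0. 0.] rows 1
```

{"method": "drive_tool", "body": {"rows": [{"offset": [-0.91, -0.32, 0], "rotation": [0, 0, 0.226], "claw": 1}, {"offset": [-0.91, -0.32, 0], "rotation": [0, 0, 0.226], "claw": 1}, {"offset": [-0.91, -0.32, 0], "rotation": [0, 0, 0.226], "claw": 1}, {"offset": [-0.91, -0.32, 0], "rotation": [0, 0, 0.226], "claw": 1}, {"offset": [-0.91, -0.32, 0], "rotation": [0, 0, 0.226], "claw": 1}]}}

```text
clock: 0.57
tcp_pos: [0.3862, 0.5113, 0.2314]
orientation: [1.344, 2.835, -0.002]
contact_force: [-0.6, -0.1, -0.0]
grip_width: 0.0854
gripper_force: 0.0
```

{"method": "drive_tool", "body": {"rows": [{"offset": [-0.76, -0.29, 0], "rotation": [0, 0, 0.218], "claw": 1}, {"offset": [-0.76, -0.29, 0], "rotation": [0, 0, 0.218], "claw": 1}, {"offset": [-0.76, -0.29, 0], "rotation": [0, 0, 0.218], "claw": 1}, {"offset": [-0.76, -0.29, 0], "rotation": [0, 0, 0.218], "claw": 1}, {"offset": [-0.76, -0.29, 0], "rotation": [0, 0, 0.218], "claw": 1}]}}

```text
clock: 0.98
tcp_pos: [0.4211, 0.3995, 0.2314]
orientation: [1.918, 2.488, -0.0]
contact_force: [0.0, 0.1, -0.4]
grip_width: 0.0853
gripper_force: 0.0
```

{"method": "drive_tool", "body": {"rows": [{"offset": [-0.94, -0.11, 0], "rotation": [0, 0, 0.07], "claw": 1}, {"offset": [-0.94, -0.11, 0], "rotation": [0, 0, 0.07], "claw": 1}, {"offset": [-0.94, -0.11, 0], "rotation": [0, 0, 0.07], "claw": 1}, {"offset": [-0.94, -0.11, 0], "rotation": [0, 0, 0.07], "claw": 1}, {"offset": [-0.94, -0.11, 0], "rotation": [0, 0, 0.07], "claw": 1}]}}

```text
clock: 1.4
tcp_pos: [0.4414, 0.2577, 0.2314]
orientation: [2.083, 2.351, -0.001]
contact_force: [0.2, 0.8, 0.2]
grip_width: 0.0857
gripper_force: 0.0
```

{"method": "drive_tool", "body": {"rows": [{"offset": [-1, -0.06, 0], "rotation": [0, 0, 0], "claw": 1}, {"offset": [-1, -0.06, 0], "rotation": [0, 0, 0], "claw": 1}, {"offset": [-1, -0.06, 0], "rotation": [0, 0, 0], "claw": 1}, {"offset": [-1, -0.06, 0], "rotation": [0, 0, 0], "claw": 1}, {"offset": [-1, -0.06, 0], "rotation": [0, 0, 0], "claw": 1}]}}

```text
clock: 1.82
tcp_pos: [0.4507, 0.1076, 0.2315]
orientation: [2.084, 2.35, -0.001]
contact_force: [-0.2, 0.5, -0.3]
grip_width: 0.0852
gripper_force: 0.0
```

{"method": "drive_tool", "body": {"rows": [{"offset": [-0.98, -0.21, 0.2], "rotation": [0, 0, 0], "claw": 1}, {"offset": [-0.98, -0.21, 0.2], "rotation": [0, 0, 0], "claw": 1}, {"offset": [-0.98, -0.21, 0.2], "rotation": [0, 0, 0], "claw": 1}, {"offset": [-0.98, -0.21, 0.2], "rotation": [0, 0, 0], "claw": 1}, {"offset": [-0.98, -0.21, 0.2], "rotation": [0, 0, 0], "claw": 1}, {"offset": [-0.98, -0.21, 0.2], "rotation": [0, 0, 0], "claw": 1}, {"offset": [-0.98, -0.21, 0.2], "rotation": [0, 0, 0], "claw": 1}]}}

```text
clock: 2.4
tcp_pos: [0.4382, -0.0362, 0.2014]
orientation: [2.076, 2.358, 0.001]
contact_force: [-0.3, -0.3, 1.0]
grip_width: 0.0855
gripper_force: 0.0
```

```bash
cat > w.py <<'E'
import sys
from meas import *
f=grab_frame("wrist"); save(sys.argv[1],f["frame"])
for a in sys.argv[2:]:
    run(f,[a])
E
python3 w.py w1 nacelle; python3 plan.py 437,-91,120,7 437,-91,4,7
```

```text
nacelle [436.3 -93.5] ang -83.4 [436.2 -93.7] [114.   35.1] -83.3
now [438.2 -36.  201.5] yaw 7.3 tilt 0.04 t 2.5 F [0.3 0.8 0.4] w 0.0855
(437.0, -91.0, 120.0, 7.0) off [-0.363 -0.055  0.543] rot [ 0.    -0.     0.003] rows 2
(437.0, -91.0, 4.0, 7.0) off [0.    0.    0.773] rot [0. 0. 0.] rows 3
```

View pics/w1.png

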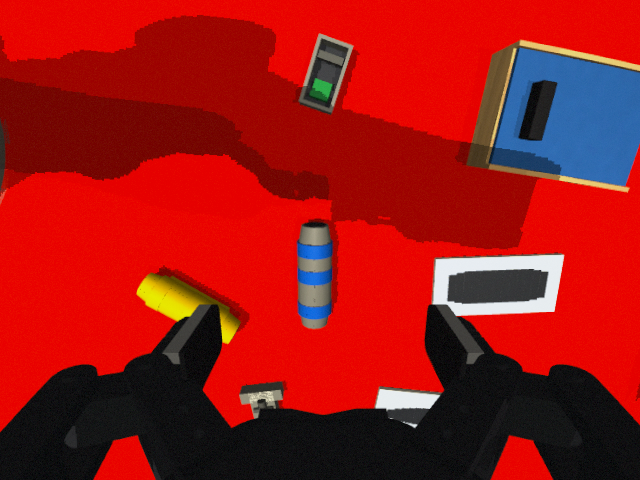

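View w1 shows the nacelle at (315,275), centred between the fingers and measuring about 114 x 35 mm. The yellow look-alike is at (188,305) and its card at (498,287). I'll grasp the nacelle now.

{"method": "drive_tool", "body": {"rows": [{"offset": [-0.372, -0.059, 0.3], "rotation": [0, 0, 0.005], "claw": 0.6}, {"offset": [-0.372, -0.059, 0.5], "rotation": [0, 0, 0.005], "claw": 0.6}, {"offset": [-0.372, -0.059, 0.7], "rotation": [0, 0, 0.005], "claw": 0.6}, {"offset": [-0.372, -0.059, 0.9], "rotation": [0, 0, 0.005], "claw": 0.6}, {"offset": [-0.372, -0.059, 1], "rotation": [0, 0, 0.005], "claw": 0.6}, {"offset": [-0.372, -0.059, 1], "rotation": [0, 0, 0.005], "claw": 0.6}, {"offset": [-0.372, -0.059, 1], "rotation": [0, 0, 0.005], "claw": 0.6}]}}

```text
clock: 3.03
tcp_pos: [0.4356, -0.0936, 0.051]
orientation: [-2.088, -2.345, 0.001]
contact_force: [-0.2, -0.6, 0.3]
grip_width: 0.0511
gripper_force: 0.0
```

{"method": "drive_tool", "body": {"rows": [{"offset": [0, 0, 0.1], "rotation": [0, 0, 0], "claw": 0.6}, {"offset": [0, 0, 0.2], "rotation": [0, 0, 0], "claw": 0.6}, {"offset": [0, 0, 0.3], "rotation": [0, 0, 0], "claw": 0.6}, {"offset": [0, 0, 0.31], "rotation": [0, 0, 0], "claw": 0.6}, {"offset": [0, 0, 0.31], "rotation": [0, 0, 0], "claw": 0.6}]}}

```text
clock: 3.45
tcp_pos: [0.4363, -0.0942, 0.0056]
orientation: [2.09, 2.344, 0.002]
contact_force: [-0.1, -0.9, -0.2]
grip_width: 0.051
gripper_force: 0.0
```

{"method": "drive_tool", "body": {"rows": [{"offset": [0, 0, 0], "rotation": [0, 0, 0], "claw": 0}, {"offset": [0, 0, 0], "rotation": [0, 0, 0], "claw": 0}, {"offset": [0, 0, 0], "rotation": [0, 0, 0], "claw": 0}, {"offset": [0, 0, 0], "rotation": [0, 0, 0], "claw": 0}, {"offset": [0, 0, 0], "rotation": [0, 0, 0], "claw": 0}, {"offset": [0, 0, 0], "rotation": [0, 0, 0], "claw": 0}, {"offset": [0, 0, 0], "rotation": [0, 0, 0], "claw": 0}, {"offset": [0, 0, 0], "rotation": [0, 0, 0], "claw": 0}], "force": 30}}

```text
clock: 4.12
tcp_pos: [0.4366, -0.0947, 0.0063]
orientation: [2.091, 2.343, 0.003]
contact_force: [-0.3, 1.5, 6.4]
grip_width: 0.033
gripper_force: 29.2
```

```bash
python3 - <<'E'
from meas import *
f=grab_frame("side"); save("s1",f["frame"][250:400,250:450]);
E
python3 plan.py 437,-92,90,7 500,-92,90,50 580,-85,90,99 630,-84,90,99 630,-84,13,99
```

```text
now [436.6 -94.7   6.3] yaw 6.5 tilt 0.16 t 4.2 F [-0.7  0.9  6.2] w 0.0328
(437.0, -92.0, 90.0, 7.0) off [ 0.018  0.007 -0.558] rot [ 0.001 -0.    -0.004] rows 2
(500.0, -92.0, 90.0, 50.0) off [-0.051  0.417  0.   ] rot [ 0.     0.    -0.375] rows 6
(580.0, -85.0, 90.0, 99.0) off [-0.379  0.379  0.   ] rot [ 0.     0.    -0.428] rows 7
(630.0, -84.0, 90.0, 99.0) off [-0.33  -0.046  0.   ] rot [0. 0. 0.] rows 1
(630.0, -84.0, 13.0, 99.0) off [0.    0.    0.513] rot [0. 0. 0.] rows 2
```

View pics/s1.png

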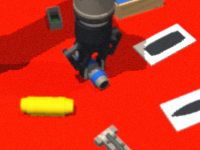

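{"method": "drive_tool", "body": {"rows": [{"offset": [0, 0, -0.2], "rotation": [0, 0, 0], "claw": 0}, {"offset": [0, 0, -0.4], "rotation": [0, 0, 0], "claw": 0}, {"offset": [0, 0, -0.58], "rotation": [0, 0, 0], "claw": 0}, {"offset": [0, 0, -0.58], "rotation": [0, 0, 0], "claw": 0}, {"offset": [0, 0, -0.58], "rotation": [0, 0, 0], "claw": 0}]}}

```text
clock: 4.58
tcp_pos: [0.4369, -0.0946, 0.0938]
orientation: [2.09, 2.342, 0.006]
contact_force: [-0.4, -0.2, -0.6]
grip_width: 0.0329
gripper_force: 30.6
```

{"method": "drive_tool", "body": {"rows": [{"offset": [0, 0.1, 0], "rotation": [0, 0, -0.06], "claw": 0}, {"offset": [0, 0.2, 0], "rotation": [0, 0, -0.12], "claw": 0}, {"offset": [0, 0.3, 0], "rotation": [0, 0, -0.18], "claw": 0}, {"offset": [0, 0.4, 0], "rotation": [0, 0, -0.24], "claw": 0}, {"offset": [0, 0.5, 0], "rotation": [0, 0, -0.3], "claw": 0}, {"offset": [0, 0.6, 0], "rotation": [0, 0, -0.36], "claw": 0}, {"offset": [0, 0.7, 0], "rotation": [0, 0, -0.42], "claw": 0}, {"offset": [0, 0.8, 0], "rotation": [0, 0, -0.48], "claw": 0}, {"offset": [0, 0.9, 0], "rotation": [0, 0, -0.54], "claw": 0}, {"offset": [0, 1, 0], "rotation": [0, 0, -0.6], "claw": 0}, {"offset": [0, 1, 0], "rotation": [0, 0, -0.66], "claw": 0}, {"offset": [0, 1, 0], "rotation": [0, 0, -0.72], "claw": 0}, {"offset": [0, 1, 0], "rotation": [0, 0, -0.78], "claw": 0}, {"offset": [0, 1, 0], "rotation": [0, 0, -0.807], "claw": 0}, {"offset": [0, 1, 0], "rotation": [0, 0, -0.807], "claw": 0}, {"offset": [0, 1, 0], "rotation": [0, 0, -0.807], "claw": 0}]}}

```text
clock: 5.92
tcp_pos: [0.5837, -0.078, 0.0911]
orientation: [0.241, -3.131, -0.001]
contact_force: [-0.9, 0.8, -0.3]
grip_width: 0.0326
gripper_force: 30.6
```

```bash
python3 w.py w2 card_n card_t; python3 plan.py 632,-84,90,99 632,-84,14,99
python3 - <<'E'
from h import *
f=grab_frame("wrist");C=cloud(f);o=get_obs()
R=Rn.from_rotvec(o["orientation"]).as_matrix();L=(C-o["tcp_pos"])@R
m=(abs(L[...,0])<.08)&(abs(L[...,1])<.016)&(L[...,2]>-.035)&(L[...,2]<.02)
P=L[m]*1000;print(len(P),np.percentile(P[:,0],[0,1,50,99,100]),np.percentile(P[:,2],[1,50,99]))
E
```

```text
card_n whole [627.9 -73.3] ang 12.1 [630.1 -74.6] [180.5 113. ] 28.8
card_n [655.2 -64.4] ang -8.6 [650.1 -62.6] [133.7 110.3] 32.9
card_t whole [ 595.7 -258.5] ang -0.4 [ 595.8 -258.6] [137.2  69.5] -0.4
card_t [ 596.1 -260.4] ang -0.4 [ 596.  -260.3] [122.5  24.8] -0.0
now [583.8 -78.   91.2] yaw 98.8 tilt 0.07 t 6.0 F [-0.2 -0.9 -0.7] w 0.0329
(632.0, -84.0, 90.0, 99.0) off [-0.311 -0.089  0.008] rot [ 0.    -0.001 -0.002] rows 1
(632.0, -84.0, 14.0, 99.0) off [0.    0.    0.507] rot [0. 0. 0.] rows 2
18044 [-35.54410767 -29.83927559  18.74333864  56.65761998  56.87351337] [-31.51087772 -27.77793678 -13.56430657]
```

View pics/w2.png

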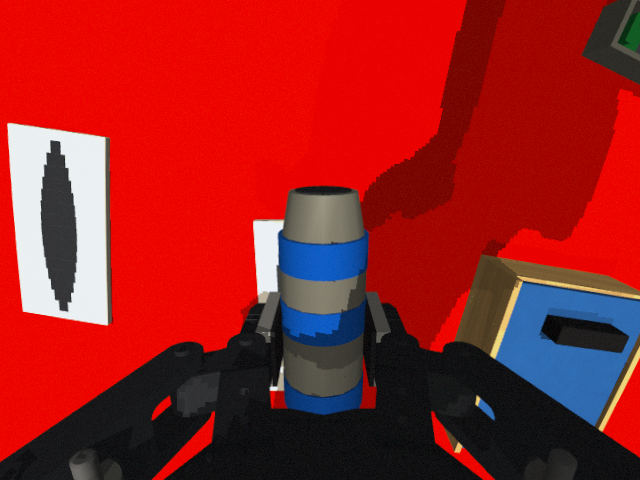

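{"method": "drive_tool", "body": {"rows": [{"offset": [-0.15, -0.045, 0], "rotation": [0, 0, -0.002], "claw": 0}, {"offset": [-0.323, -0.09, 0], "rotation": [0, 0, -0.002], "claw": 0}, {"offset": [-0.323, -0.09, 0.1], "rotation": [0, 0, -0.002], "claw": 0}, {"offset": [-0.323, -0.09, 0.2], "rotation": [0, 0, -0.002], "claw": 0}, {"offset": [-0.323, -0.09, 0.3], "rotation": [0, 0, -0.002], "claw": 0}, {"offset": [-0.323, -0.09, 0.4], "rotation": [0, 0, -0.002], "claw": 0}, {"offset": [-0.323, -0.09, 0.46], "rotation": [0, 0, -0.002], "claw": 0}, {"offset": [-0.323, -0.09, 0.5], "rotation": [0, 0, -0.002], "claw": 0}, {"offset": [-0.323, -0.09, 0.51], "rotation": [0, 0, -0.002], "claw": 0}, {"offset": [-0.323, -0.09, 0.518], "rotation": [0, 0, -0.002], "claw": 0}, {"offset": [-0.323, -0.09, 0.518], "rotation": [0, 0, -0.002], "claw": 0}, {"offset": [-0.323, -0.09, 0.518], "rotation": [0, 0, -0.002], "claw": 0}]}}

```text
clock: 7.02
tcp_pos: [0.6349, -0.0839, 0.0149]
orientation: [-0.251, 3.13, -0.0]
contact_force: [0.5, -0.0, -0.0]
grip_width: 0.0328
gripper_force: 30.6
```

```bash
python3 plan.py
python3 - <<'E'
from h import *
a=grab_frame("scene")["frame"][225:315,160:280]; b=grab_frame("side")["frame"][235:340,345:485]
save("s2",np.hstack([cv2.resize(a,(400,300),interpolation=cv2.INTER_CUBIC),cv2.resize(b,(400,300),interpolation=cv2.INTER_CUBIC)]))
E
```

```text
now [634.9 -83.9  14.9] yaw 99.2 tilt 0.07 t 7.0 F [ 0.5 -0.  -0. ] w 0.0328
```

View pics/s2.png

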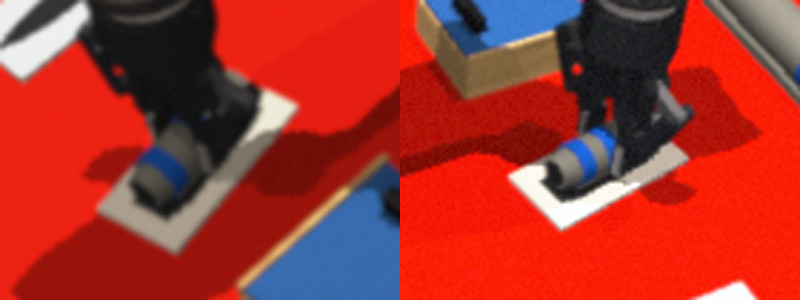

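The picture shows the nacelle over its card, lined up along it, about 2 mm above the surface. I'll lower it and let go.

{"method": "drive_tool", "body": {"rows": [{"offset": [0.008, 0, 0.01], "rotation": [0, 0, 0], "claw": 0}, {"offset": [0.008, 0, 0.016], "rotation": [0, 0, 0], "claw": 0}, {"offset": [0.008, 0, 0.018], "rotation": [0, 0, 0], "claw": 0}, {"offset": [0.008, 0, 0.018], "rotation": [0, 0, 0], "claw": 0}]}}

```text
clock: 7.45
tcp_pos: [0.6332, -0.0841, 0.0123]
orientation: [-0.251, 3.131, 0.0]
contact_force: [-2.5, 0.9, 7.0]
grip_width: 0.0328
gripper_force: 31.2
```

{"method": "drive_tool", "body": {"rows": [{"offset": [0, 0, 0], "rotation": [0, 0, 0], "claw": 0.45}, {"offset": [0, 0, 0], "rotation": [0, 0, 0], "claw": 0.55}, {"offset": [0, 0, 0], "rotation": [0, 0, 0], "claw": 0.65}, {"offset": [0, 0, 0], "rotation": [0, 0, 0], "claw": 0.65}, {"offset": [0, 0, -0.2], "rotation": [0, 0, 0], "claw": 0.65}, {"offset": [0, 0, -0.4], "rotation": [0, 0, 0], "claw": 0.65}, {"offset": [0, 0, -0.7], "rotation": [0, 0, 0], "claw": 0.65}, {"offset": [0, 0, -1], "rotation": [0, 0, 0], "claw": 0.65}, {"offset": [0, 0, -1], "rotation": [0, 0, 0], "claw": 0.65}]}}

```text
clock: 8.2
tcp_pos: [0.6372, -0.0847, 0.1691]
orientation: [-0.25, 3.12, -0.002]
contact_force: [1.7, -0.1, 0.2]
grip_width: 0.0555
gripper_force: 0.0
```

```bash
python3 plan.py 560,-10,165,60 560,130,165,10 480,230,165,5 404,262,140,5
python3 - <<'E'
from m import *
f=grab_frame("wrist");C=cloud(f);hsv=cv2.cvtColor(f["frame"],cv2.COLOR_RGB2HSV);save("w3",f["frame"])
near=(np.hypot(C[...,0]-.63,C[...,1]+.084)<.12)
P=C[near&(C[...,2]>.02)&(C[...,2]<.06)];print("part",rect(P),np.percentile(P[:,2],98))
w=near&(hsv[...,1]<60)&(hsv[...,2]>110)&(C[...,2]<.012)&(C[...,2]>.002);print("card",rect(C[w]))
E
```

```text
now [637.2 -84.7 169.1] yaw 99.1 tilt 0.66 t 8.2 F [ 1.7 -0.1  0.2] w 0.0555
(560.0, -10.0, 165.0, 60.0) off [0.429 0.573 0.021] rot [0.001 0.006 0.342] rows 5
(560.0, 130.0, 165.0, 10.0) off [0.467 0.808 0.   ] rot [0.    0.    0.436] rows 7
(480.0, 230.0, 165.0, 5.0) off [ 0.749 -0.409  0.   ] rot [0.    0.    0.044] rows 3
(404.0, 262.0, 140.0, 5.0) off [ 0.257 -0.486  0.167] rot [0. 0. 0.] rows 2
part (array([620.3, -33.4]), array([136.9, 104.4]), -80.2) 0.048505145837716875
card (array([629.9, -83.8]), array([134.3,  65.7]), 9.0)
```

View pics/w3.png

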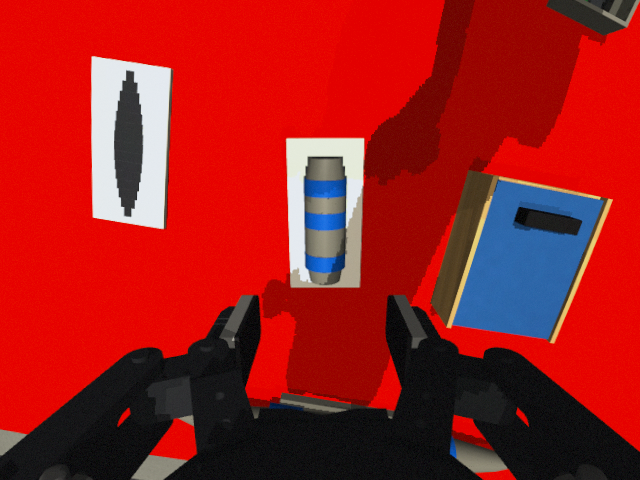

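Run:
```python
from m import *
for n in("wrist","scene","side"):
    f=grab_frame(n);C=cloud(f);hsv=cv2.cvtColor(f["frame"],cv2.COLOR_RGB2HSV)
    d=C[...,:2]-np.array([.630,-.084]);a=np.radians(9);q=d@np.array([[np.cos(a),-np.sin(a)],[np.sin(a),np.cos(a)]])
    near=(abs(q[...,0])<.08)&(abs(q[...,1])<.045)
    P=q[near&(C[...,2]>.018)&(C[...,2]<.05)]*1000;T=q[near&(C[...,2]>.038)&(C[...,2]<.05)]*1000
    w=near&(hsv[...,1]<60)&(hsv[...,2]>110)&(C[...,2]<.012)&(C[...,2]>.002);W=q[w]*1000
    r=lambda X:[np.round(np.percentile(X[:,i],[.5,99.5]),1) for i in(0,1)]
    print(n,"part",r(P),"ridge",r(T),np.round(np.polyfit(T[:,0],T[:,1],1),3),"card",r(W),"z",np.percentile(C[near][:,2],99.5))
```

```text
wrist part [array([-53. ,  50.1]), array([-16.8,  16.8])] ridge [array([-51.6,  48.6]), array([-12.2,  12.4])] [0.001 0.111] card [array([-67.8,  66.1]), array([-32.1,  32.7])] z 0.3103828964549309
scene part [array([-50.9,  54.6]), array([-14.3,  19.5])] ridge [array([-38.5,  47.7]), array([-8.7, 14. ])] [-2.000e-03  2.167e+00] card [array([-63.9,  69.5]), array([-30.4,  34.9])] z 0.6022501931779037
side part [array([-55. ,  49.9]), array([-18.4,  13.2])] ridge [array([-50.6,  41.6]), array([-12.4,  10.2])] [ 0.006 -1.433] card [array([-69.5,  65.5]), array([-34.2,  31.1])] z 0.5850948430183559
```

Nacelle lies within about 1 mm on its card. Next, the tank.

{"method": "drive_tool", "body": {"rows": [{"offset": [0.43, 0.57, 0], "rotation": [0, 0, 0.342], "claw": 0.65}, {"offset": [0.43, 0.57, 0], "rotation": [0, 0, 0.342], "claw": 0.65}, {"offset": [0.43, 0.57, 0], "rotation": [0, 0, 0.342], "claw": 0.65}, {"offset": [0.43, 0.57, 0], "rotation": [0, 0, 0.342], "claw": 0.65}, {"offset": [0.43, 0.57, 0], "rotation": [0, 0, 0.342], "claw": 0.65}, {"offset": [0.43, 0.57, 0], "rotation": [0, 0, 0.342], "claw": 0.65}, {"offset": [0.43, 0.57, 0], "rotation": [0, 0, 0.342], "claw": 0.65}, {"offset": [0.43, 0.57, 0], "rotation": [0, 0, 0.342], "claw": 0.65}]}}

```text
clock: 9.07
tcp_pos: [0.5548, -0.0098, 0.1598]
orientation: [-0.809, -3.033, 0.002]
contact_force: [0.9, 0.6, -0.4]
grip_width: 0.0559
gripper_force: 0.0
```

{"method": "drive_tool", "body": {"rows": [{"offset": [0.47, 0.81, 0], "rotation": [0, 0, 0.436], "claw": 0.65}, {"offset": [0.47, 0.81, 0], "rotation": [0, 0, 0.436], "claw": 0.65}, {"offset": [0.47, 0.81, 0], "rotation": [0, 0, 0.436], "claw": 0.65}, {"offset": [0.47, 0.81, 0], "rotation": [0, 0, 0.436], "claw": 0.65}, {"offset": [0.47, 0.81, 0], "rotation": [0, 0, 0.436], "claw": 0.65}, {"offset": [0.47, 0.81, 0], "rotation": [0, 0, 0.436], "claw": 0.65}, {"offset": [0.47, 0.81, 0], "rotation": [0, 0, 0.436], "claw": 0.65}, {"offset": [0.47, 0.81, 0], "rotation": [0, 0, 0.436], "claw": 0.65}]}}

```text
clock: 9.73
tcp_pos: [0.555, 0.1305, 0.1604]
orientation: [-2.021, -2.404, 0.003]
contact_force: [-0.3, 0.8, -0.0]
grip_width: 0.0555
gripper_force: 0.0
```

{"method": "drive_tool", "body": {"rows": [{"offset": [0.75, -0.41, 0], "rotation": [0, 0, 0.044], "claw": 0.65}, {"offset": [0.75, -0.41, 0], "rotation": [0, 0, 0.044], "claw": 0.65}, {"offset": [0.75, -0.41, 0], "rotation": [0, 0, 0.044], "claw": 0.65}, {"offset": [0.75, -0.41, 0], "rotation": [0, 0, 0.044], "claw": 0.65}, {"offset": [0.75, -0.41, 0], "rotation": [0, 0, 0.044], "claw": 0.65}]}}

```text
clock: 10.15
tcp_pos: [0.4732, 0.2333, 0.1608]
orientation: [-2.11, -2.326, 0.001]
contact_force: [0.4, -0.4, -0.0]
grip_width: 0.0554
gripper_force: 0.0
```

{"method": "drive_tool", "body": {"rows": [{"offset": [0.26, -0.49, 0], "rotation": [0, 0, 0], "claw": 0.65}, {"offset": [0.26, -0.49, 0], "rotation": [0, 0, 0], "claw": 0.65}, {"offset": [0.26, -0.49, 0], "rotation": [0, 0, 0], "claw": 0.65}, {"offset": [0.26, -0.49, 0], "rotation": [0, 0, 0], "claw": 0.65}, {"offset": [0.26, -0.49, 0], "rotation": [0, 0, 0], "claw": 0.65}, {"offset": [0.26, -0.49, 0], "rotation": [0, 0, 0], "claw": 0.65}]}}

```text
clock: 10.65
tcp_pos: [0.4005, 0.2619, 0.1615]
orientation: [2.124, 2.313, 0.001]
contact_force: [0.3, 1.2, -0.0]
grip_width: 0.0555
gripper_force: 0.0
```

```bash
python3 w.py w4 tank card_b tub box; python3 plan.py 405,262,40,5 405,262,3,5
```

```text
tank [404.8 262.7] ang -86.0 [404.9 262.9] [116.5  23.4] -85.5
card_b whole [570.1 263.9] ang 8.4 [570.2 263.8] [138.5  67.7] 8.5
card_b [571.  263.3] ang 8.8 [571.1 263.3] [92.6 48. ] 8.7
tub [424.1  97.7] ang 77.6 [425.   96.4] [62.4 36.5] 79.1
box [616.9  89.8] ang -49.1 [617.3  89.2] [23.   5.5] -49.2
 cover [600.2 108.1] ang -49.1 [600.6 107.6] [21.2  5.1] -49.2
now [400.4 261.9 161.5] yaw 4.9 tilt 0.05 t 10.7 F [ 0.2  0.  -0.1] w 0.0556
(405.0, 262.0, 40.0, 5.0) off [-0.002  0.03   0.81 ] rot [ 0.     0.    -0.001] rows 3
(405.0, 262.0, 3.0, 5.0) off [0.    0.    0.247] rot [0. 0. 0.] rows 1Traceback (most recent call last):
  File "w.py", line 5, in <module>
    run(f,[a])
    ~~~^^^^^^^
  File "meas.py", line 30, in run
    print(" grip",*shape(f,q,.058))
                   ~~~~~^^^^^^^^^^
  File "meas.py", line 6, in shape
    cen=o+[m['m10']/m['m00'],m['m01']/m['m00']]
           ~~~~~~~~^~~~~~~~~
ZeroDivisionError: float division by zero
```

{"method": "drive_tool", "body": {"rows": [{"offset": [0.003, 0.03, 0.25], "rotation": [0, 0, 0.005], "claw": 0.6}, {"offset": [0.003, 0.03, 0.5], "rotation": [0, 0, 0.005], "claw": 0.6}, {"offset": [0.003, 0.03, 0.7], "rotation": [0, 0, 0.005], "claw": 0.6}, {"offset": [0.003, 0.03, 0.85], "rotation": [0, 0, 0.005], "claw": 0.6}, {"offset": [0.003, 0.03, 0.95], "rotation": [0, 0, 0.005], "claw": 0.6}, {"offset": [0.003, 0.03, 1], "rotation": [0, 0, 0.005], "claw": 0.6}, {"offset": [0.003, 0.03, 1], "rotation": [0, 0, 0.005], "claw": 0.6}]}}

```text
clock: 11.28
tcp_pos: [0.4034, 0.2626, 0.01]
orientation: [2.136, 2.304, -0.004]
contact_force: [0.3, -0.2, 0.4]
grip_width: 0.051
gripper_force: 0.0
```

{"method": "drive_tool", "body": {"rows": [{"offset": [0, 0, 0.04], "rotation": [0, 0, 0], "claw": 0.6}, {"offset": [0, 0, 0.043], "rotation": [0, 0, 0], "claw": 0.6}, {"offset": [0, 0, 0.043], "rotation": [0, 0, 0], "claw": 0}, {"offset": [0, 0, 0.043], "rotation": [0, 0, 0], "claw": 0}, {"offset": [0, 0, 0.043], "rotation": [0, 0, 0], "claw": 0}, {"offset": [0, 0, 0.043], "rotation": [0, 0, 0], "claw": 0}, {"offset": [0, 0, 0.043], "rotation": [0, 0, 0], "claw": 0}, {"offset": [0, 0, 0.043], "rotation": [0, 0, 0], "claw": 0}, {"offset": [0, 0, 0.043], "rotation": [0, 0, 0], "claw": 0}, {"offset": [0, 0, 0.043], "rotation": [0, 0, 0], "claw": 0}], "force": 30}}

```text
clock: 12.12
tcp_pos: [0.4037, 0.2644, 0.0059]
orientation: [2.134, 2.305, 0.003]
contact_force: [-0.7, -1.1, 6.5]
grip_width: 0.0229
gripper_force: 29.4
```

```bash
python3 plan.py
```

```text
now [403.7 264.4   5.9] yaw 4.4 tilt 0.09 t 12.1 F [-0.7 -1.1  6.5] w 0.0229
```

```bash
python3 plan.py 404,264,120,4.4 460,140,125,40 510,0,125,75 550,-130,125,90 585,-235,110,90 | tail -5
```

```text
(404.0, 264.0, 120.0, 4.4) off [-0.002  0.003 -0.761] rot [ 0.001 -0.001  0.   ] rows 3
(460.0, 140.0, 125.0, 40.0) off [-0.853  0.309 -0.033] rot [ 0.     0.    -0.311] rows 5
(510.0, 0.0, 125.0, 75.0) off [-0.929 -0.345  0.   ] rot [ 0.     0.    -0.305] rows 5
(550.0, -130.0, 125.0, 90.0) off [-0.482 -0.768  0.   ] rot [ 0.     0.    -0.131] rows 3
(585.0, -235.0, 110.0, 90.0) off [-0.233 -0.7    0.1  ] rot [0. 0. 0.] rows 3
```

{"method": "drive_tool", "body": {"rows": [{"offset": [0, 0, -0.15], "rotation": [0, 0, 0], "claw": 0}, {"offset": [0, 0, -0.35], "rotation": [0, 0, 0], "claw": 0}, {"offset": [0, 0, -0.55], "rotation": [0, 0, 0], "claw": 0}, {"offset": [0, 0, -0.76], "rotation": [0, 0, 0], "claw": 0}, {"offset": [0, 0, -0.76], "rotation": [0, 0, 0], "claw": 0}]}}

```text
clock: 12.53
tcp_pos: [0.406, 0.266, 0.1242]
orientation: [2.135, 2.305, 0.015]
contact_force: [1.8, 0.3, -0.3]
grip_width: 0.0231
gripper_force: 29.9
```

{"method": "drive_tool", "body": {"rows": [{"offset": [-0.14, 0.05, 0], "rotation": [0, 0, -0.05], "claw": 0}, {"offset": [-0.28, 0.1, 0], "rotation": [0, 0, -0.1], "claw": 0}, {"offset": [-0.42, 0.15, 0], "rotation": [0, 0, -0.15], "claw": 0}, {"offset": [-0.57, 0.2, 0], "rotation": [0, 0, -0.2], "claw": 0}, {"offset": [-0.71, 0.26, 0], "rotation": [0, 0, -0.26], "claw": 0}, {"offset": [-0.85, 0.31, 0], "rotation": [0, 0, -0.311], "claw": 0}, {"offset": [-0.85, 0.31, 0], "rotation": [0, 0, -0.311], "claw": 0}]}}

```text
clock: 13.12
tcp_pos: [0.4609, 0.1358, 0.1192]
orientation: [1.327, 2.846, -0.001]
contact_force: [-0.0, -0.9, -0.4]
grip_width: 0.0231
gripper_force: 29.9
```

{"method": "drive_tool", "body": {"rows": [{"offset": [-0.15, -0.06, 0], "rotation": [0, 0, -0.05], "claw": 0}, {"offset": [-0.31, -0.12, 0], "rotation": [0, 0, -0.1], "claw": 0}, {"offset": [-0.46, -0.17, 0], "rotation": [0, 0, -0.15], "claw": 0}, {"offset": [-0.62, -0.23, 0], "rotation": [0, 0, -0.2], "claw": 0}, {"offset": [-0.78, -0.29, 0], "rotation": [0, 0, -0.25], "claw": 0}, {"offset": [-0.93, -0.345, 0], "rotation": [0, 0, -0.305], "claw": 0}, {"offset": [-0.93, -0.345, 0], "rotation": [0, 0, -0.305], "claw": 0}]}}

```text
clock: 13.7
tcp_pos: [0.5107, -0.0047, 0.1192]
orientation: [0.412, 3.112, -0.003]
contact_force: [1.0, -0.3, -0.3]
grip_width: 0.0232
gripper_force: 29.9
```

{"method": "drive_tool", "body": {"rows": [{"offset": [-0.1, -0.15, 0], "rotation": [0, 0, -0.03], "claw": 0}, {"offset": [-0.2, -0.31, 0], "rotation": [0, 0, -0.06], "claw": 0}, {"offset": [-0.3, -0.46, 0], "rotation": [0, 0, -0.09], "claw": 0}, {"offset": [-0.4, -0.62, 0], "rotation": [0, 0, -0.12], "claw": 0}, {"offset": [-0.48, -0.77, 0], "rotation": [0, 0, -0.131], "claw": 0}, {"offset": [-0.48, -0.77, 0], "rotation": [0, 0, -0.131], "claw": 0}]}}

```text
clock: 14.2
tcp_pos: [0.5497, -0.1355, 0.1192]
orientation: [0.011, 3.14, -0.005]
contact_force: [0.6, -0.6, 0.0]
grip_width: 0.0233
gripper_force: 29.9
```

{"method": "drive_tool", "body": {"rows": [{"offset": [-0.06, -0.18, 0.02], "rotation": [0, 0, 0], "claw": 0}, {"offset": [-0.12, -0.35, 0.05], "rotation": [0, 0, 0], "claw": 0}, {"offset": [-0.18, -0.53, 0.08], "rotation": [0, 0, 0], "claw": 0}, {"offset": [-0.23, -0.7, 0.1], "rotation": [0, 0, 0], "claw": 0}, {"offset": [-0.23, -0.7, 0.1], "rotation": [0, 0, 0], "claw": 0}, {"offset": [-0.23, -0.7, 0.1], "rotation": [0, 0, 0], "claw": 0}]}}

```text
clock: 14.7
tcp_pos: [0.5833, -0.2355, 0.1034]
orientation: [-0.006, -3.141, 0.0]
contact_force: [0.5, 0.5, -0.7]
grip_width: 0.0234
gripper_force: 29.9
```

```bash
python3 w.py w5 bay; python3 plan.py 595,-260,90,90 595,-260,12,90
python3 - <<'E'
from h import *
f=grab_frame("wrist");C=cloud(f);o=get_obs()
R=Rn.from_rotvec(o["orientation"]).as_matrix();L=(C-o["tcp_pos"])@R
m=(abs(L[...,0])<.08)&(abs(L[...,1])<.011)&(L[...,2]>-.035)&(L[...,2]<.02)
P=L[m]*1000;print(len(P),np.percentile(P[:,0],[0,1,50,99,100]),np.percentile(P[:,2],[1,50,99]))
Q=P[P[:,0]>20];print(np.polyfit(Q[:,0],Q[:,1],1),[np.median(Q[(Q[:,0]>a)&(Q[:,0]<a+10),2]) for a in(20,30,40)])
E
```

```text
bay [ 431.7 -315.4] ang 77.3 [ 432.5 -315.8] [20.6 14.5] 88.3
now [ 583.5 -233.8  103.5] yaw 89.9 tilt 0.07 t 14.8 F [-0.1  0.3  0. ] w 0.0230
(595.0, -260.0, 90.0, 90.0) off [-0.077 -0.175  0.09 ] rot [ 0.    -0.    -0.001] rows 1
(595.0, -260.0, 12.0, 90.0) off [0.   0.   0.52] rot [0. 0. 0.] rows 2
9883 [-45.04598292 -40.87711905  11.01729686  53.56646823  58.34819648] [-21.94672969 -18.20362855  -9.89094265]
[0.0036142  0.04934099] [np.float64(-18.25138806454927), np.float64(-16.722321948806844), np.float64(-14.374390801350447)]
```

View pics/w5.png

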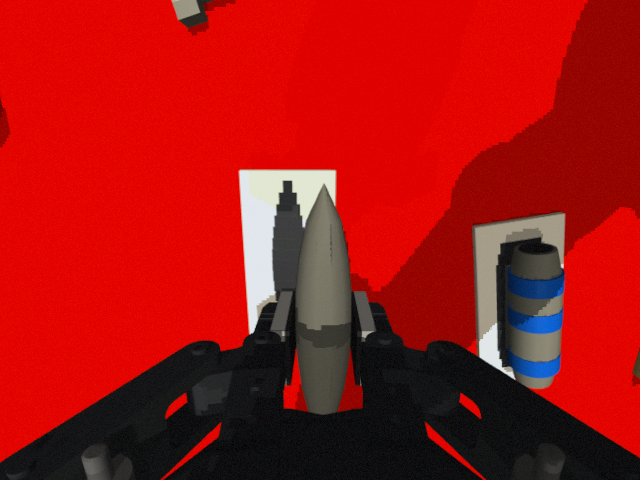

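{"method": "drive_tool", "body": {"rows": [{"offset": [-0.04, -0.09, 0], "rotation": [0, 0, 0], "claw": 0}, {"offset": [-0.073, -0.175, 0.05], "rotation": [0, 0, 0], "claw": 0}, {"offset": [-0.073, -0.175, 0.15], "rotation": [0, 0, 0], "claw": 0}, {"offset": [-0.073, -0.175, 0.25], "rotation": [0, 0, 0], "claw": 0}, {"offset": [-0.073, -0.175, 0.35], "rotation": [0, 0, 0], "claw": 0}, {"offset": [-0.073, -0.175, 0.45], "rotation": [0, 0, 0], "claw": 0}, {"offset": [-0.073, -0.175, 0.53], "rotation": [0, 0, 0], "claw": 0}, {"offset": [-0.073, -0.175, 0.57], "rotation": [0, 0, 0], "claw": 0}, {"offset": [-0.073, -0.175, 0.585], "rotation": [0, 0, 0], "claw": 0}, {"offset": [-0.073, -0.175, 0.585], "rotation": [0, 0, 0], "claw": 0}, {"offset": [-0.073, -0.175, 0.585], "rotation": [0, 0, 0], "claw": 0}]}}

```text
clock: 15.72
tcp_pos: [0.5951, -0.2613, 0.0168]
orientation: [-0.0, 3.141, -0.0]
contact_force: [-0.5, -0.9, -0.6]
grip_width: 0.0227
gripper_force: 29.9
```

```bash
python3 plan.py 594.5,-260,12,89.8
```

```text
now [ 595.1 -261.3   16.8] yaw 90.0 tilt 0.05 t 15.7 F [-0.5 -0.9 -0.6] w 0.0227
(594.5, -260.0, 12.0, 89.8) off [0.004 0.008 0.032] rot [-0.     0.     0.002] rows 0
```

{"method": "drive_tool", "body": {"rows": [{"offset": [0.004, 0.007, 0.015], "rotation": [0, 0, 0.002], "claw": 0}, {"offset": [0.004, 0.007, 0.025], "rotation": [0, 0, 0.002], "claw": 0}, {"offset": [0.004, 0.007, 0.033], "rotation": [0, 0, 0.002], "claw": 0}, {"offset": [0.004, 0.007, 0.035], "rotation": [0, 0, 0.002], "claw": 0}, {"offset": [0.004, 0.007, 0.035], "rotation": [0, 0, 0.002], "claw": 0}]}}

```text
clock: 16.13
tcp_pos: [0.5943, -0.26, 0.012]
orientation: [0.006, 3.141, 0.0]
contact_force: [-0.3, 0.7, 6.4]
grip_width: 0.0232
gripper_force: 30.5
```

{"method": "drive_tool", "body": {"rows": [{"offset": [0, 0, 0], "rotation": [0, 0, 0], "claw": 0.32}, {"offset": [0, 0, 0], "rotation": [0, 0, 0], "claw": 0.4}, {"offset": [0, 0, 0], "rotation": [0, 0, 0], "claw": 0.5}, {"offset": [0, 0, 0], "rotation": [0, 0, 0], "claw": 0.55}, {"offset": [0, 0, -0.1], "rotation": [0, 0, 0], "claw": 0.55}, {"offset": [0, 0, -0.3], "rotation": [0, 0, 0], "claw": 0.55}, {"offset": [0, 0, -0.6], "rotation": [0, 0, 0], "claw": 0.55}, {"offset": [0, 0, -0.9], "rotation": [0, 0, 0], "claw": 0.55}, {"offset": [0, 0, -0.9], "rotation": [0, 0, 0], "claw": 0.55}, {"offset": [0, 0, -0.9], "rotation": [0, 0, 0], "claw": 0.55}]}}

```text
clock: 16.97
tcp_pos: [0.5967, -0.2614, 0.1514]
orientation: [0.007, 3.133, -0.004]
contact_force: [0.8, -0.3, -0.9]
grip_width: 0.0468
gripper_force: 0.0
```

```bash
cat > chk.py <<'E'
import sys
from m import *
cx,cy,ang,zl,zh=[float(a) for a in sys.argv[1:6]]
for n in sys.argv[6:]:
    f=grab_frame(n);C=cloud(f);hsv=cv2.cvtColor(f["frame"],cv2.COLOR_RGB2HSV)
    d=C[...,:2]-np.array([cx,cy])/1000;a=np.radians(ang);q=d@np.array([[np.cos(a),-np.sin(a)],[np.sin(a),np.cos(a)]])
    near=(abs(q[...,0])<.08)&(abs(q[...,1])<.045)
    P=q[near&(C[...,2]>zl)&(C[...,2]<zh)]*1000
    w=near&(hsv[...,1]<60)&(hsv[...,2]>110)&(C[...,2]<.012)&(C[...,2]>.002);W=q[w]*1000
    r=lambda X:[np.round(np.percentile(X[:,i],[.5,99.5]),1) for i in(0,1)]
    print(n,"part",r(P),"rect",rect(P/1000),"card",r(W),"rect",rect(W/1000),"ztop",np.percentile(C[near&(C[...,2]<zh)][:,2],99.5))
E
python3 chk.py 596 -260 0 .013 .05 wrist scene side; python3 w.py w6 bay; python3 plan.py 500,-270,150,50 403,-285,150,16
```

```text
wrist part [array([-55.7,  53. ]), array([-11.,  12.])] rect (array([-0.1,  0.6]), array([118.6,  23.8]), -0.9) card [array([-67.9,  65.3]), array([-31.8,  32.9])] rect (array([-0.7,  0.5]), array([134.6,  65.5]), -0.4) ztop 0.03368082417065897
scene part [array([-51.6,  55.5]), array([-7.5, 14.3])] rect (array([2. , 4.2]), array([111.3,  25.2]), -0.0) card [array([-65.1,  68.4]), array([-31.9,  35.7])] rect (array([2.1, 2.7]), array([135.6,  70.3]), 0.4) ztop 0.033085203541011916
side part [array([-55. ,  52.3]), array([-12.2,  10.4])] rect (array([-0.4, -0.3]), array([112.1,  24.2]), -1.3) card [array([-68.3,  65.2]), array([-34.3,  31.5])] rect (array([-0.4, -1.3]), array([137. ,  66.6]), -0.5) ztop 0.03246118671218876
bay [ 428.4 -313.6] ang -71.4 [ 430.4 -308.2] [36.4 18.3] 89.0
now [ 593.1 -259.6  144.8] yaw 89.8 tilt 0.13 t 17.2 F [-0.7  0.4 -0.6] w 0.0468
(500.0, -270.0, 150.0, 50.0) off [ 0.62  -0.072 -0.033] rot [ 0.    -0.001  0.347] rows 6
(403.0, -285.0, 150.0, 16.0) off [ 0.431 -0.492  0.   ] rot [0.    0.    0.297] rows 5
```

View pics/w6.png

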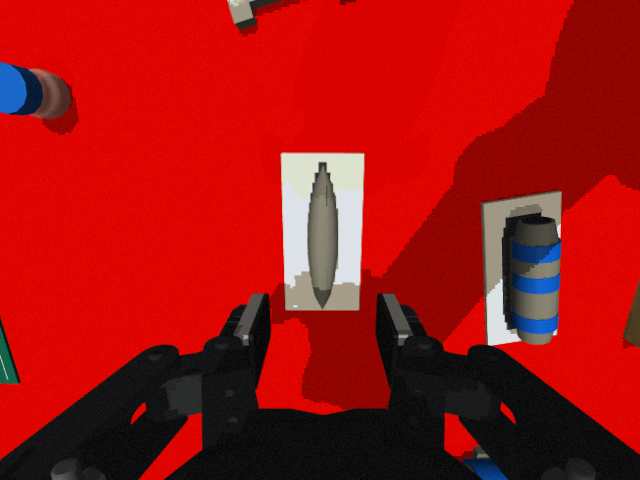

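Tank at (323,235) lies centred on its card within about 1 mm. Next, the bay.

{"method": "drive_tool", "body": {"rows": [{"offset": [0.62, -0.07, -0.03], "rotation": [0, 0, 0.347], "claw": 0.75}, {"offset": [0.62, -0.07, -0.03], "rotation": [0, 0, 0.347], "claw": 0.75}, {"offset": [0.62, -0.07, -0.03], "rotation": [0, 0, 0.347], "claw": 0.75}, {"offset": [0.62, -0.07, -0.03], "rotation": [0, 0, 0.347], "claw": 0.75}, {"offset": [0.62, -0.07, -0.03], "rotation": [0, 0, 0.347], "claw": 0.75}, {"offset": [0.62, -0.07, -0.03], "rotation": [0, 0, 0.347], "claw": 0.75}, {"offset": [0.62, -0.07, -0.03], "rotation": [0, 0, 0.347], "claw": 0.75}, {"offset": [0.62, -0.07, -0.03], "rotation": [0, 0, 0.347], "claw": 0.75}]}}

```text
clock: 17.83
tcp_pos: [0.5004, -0.2698, 0.1493]
orientation: [-1.069, -2.952, 0.0]
contact_force: [0.5, -0.3, -0.2]
grip_width: 0.064
gripper_force: 0.0
```

{"method": "drive_tool", "body": {"rows": [{"offset": [0.43, -0.49, 0], "rotation": [0, 0, 0.302], "claw": 0.75}, {"offset": [0.43, -0.49, 0], "rotation": [0, 0, 0.302], "claw": 0.75}, {"offset": [0.43, -0.49, 0], "rotation": [0, 0, 0.302], "claw": 0.75}, {"offset": [0.43, -0.49, 0], "rotation": [0, 0, 0.302], "claw": 0.75}, {"offset": [0.43, -0.49, 0], "rotation": [0, 0, 0.302], "claw": 0.75}, {"offset": [0.43, -0.49, 0], "rotation": [0, 0, 0.302], "claw": 0.75}, {"offset": [0.43, -0.49, 0], "rotation": [0, 0, 0.302], "claw": 0.75}, {"offset": [0.43, -0.49, 0], "rotation": [0, 0, 0.302], "claw": 0.75}, {"offset": [0.43, -0.49, 0], "rotation": [0, 0, 0.302], "claw": 0.75}]}}

```text
clock: 18.58
tcp_pos: [0.4044, -0.285, 0.1503]
orientation: [-1.899, -2.502, 0.0]
contact_force: [-0.7, -0.1, -0.4]
grip_width: 0.0639
gripper_force: 0.0
```

```bash
python3 w.py w7 bay; python3 plan.py 403.5,-284.5,15,15.5
```

```text
bay [ 403.9 -285.5] ang -74.3 [ 403.6 -284.8] [93.9 50. ] -74.4
now [ 404.5 -285.   150.3] yaw 15.6 tilt 0.01 t 18.6 F [-0.5 -0.   0.2] w 0.0641
(403.5, -284.5, 15.0, 15.5) off [ 0.005 -0.005  0.902] rot [-0. -0.  0.] rows 3
```

{"method": "drive_tool", "body": {"rows": [{"offset": [0, -0.005, 0.25], "rotation": [0, 0, 0], "claw": 0.65}, {"offset": [0, -0.005, 0.5], "rotation": [0, 0, 0], "claw": 0.65}, {"offset": [0, -0.005, 0.7], "rotation": [0, 0, 0], "claw": 0.65}, {"offset": [0, -0.005, 0.85], "rotation": [0, 0, 0], "claw": 0.65}, {"offset": [0, -0.005, 0.93], "rotation": [0, 0, 0], "claw": 0.65}, {"offset": [0, -0.005, 0.965], "rotation": [0, 0, 0], "claw": 0.65}, {"offset": [0, -0.005, 0.975], "rotation": [0, 0, 0], "claw": 0.65}, {"offset": [0, -0.005, 0.975], "rotation": [0, 0, 0], "claw": 0.65}]}}

```text
clock: 19.3
tcp_pos: [0.4038, -0.2855, 0.0044]
orientation: [1.903, 2.499, 0.0]
contact_force: [-0.3, -0.6, -0.4]
grip_width: 0.0555
gripper_force: 0.0
```

{"method": "drive_tool", "body": {"rows": [{"offset": [0, 0, 0], "rotation": [0, 0, 0], "claw": 0}, {"offset": [0, 0, 0], "rotation": [0, 0, 0], "claw": 0}, {"offset": [0, 0, 0], "rotation": [0, 0, 0], "claw": 0}, {"offset": [0, 0, 0], "rotation": [0, 0, 0], "claw": 0}, {"offset": [0, 0, 0], "rotation": [0, 0, 0], "claw": 0}, {"offset": [0, 0, 0], "rotation": [0, 0, 0], "claw": 0}, {"offset": [0, 0, 0], "rotation": [0, 0, 0], "claw": 0}, {"offset": [0, 0, 0], "rotation": [0, 0, 0], "claw": 0}, {"offset": [0, 0, 0], "rotation": [0, 0, 0], "claw": 0}], "force": 30}}

```text
clock: 20.05
tcp_pos: [0.4044, -0.2857, 0.0053]
orientation: [1.902, 2.498, 0.001]
contact_force: [-0.7, 0.2, 6.6]
grip_width: 0.0269
gripper_force: 29.9
```

```bash
python3 plan.py 404,-285,120,15.5 450,-150,120,40 490,-10,120,65 520,125,120,90 545,220,115,98.7
```

```text
now [ 404.4 -285.7    5.3] yaw 15.4 tilt 0.12 t 20.1 F [-0.7  0.2  6.6] w 0.0269
(404.0, -285.0, 120.0, 15.5) off [ 0.004 -0.    -0.765] rot [ 0.001  0.001 -0.001] rows 3
(450.0, -150.0, 120.0, 40.0) off [0.785 0.536 0.   ] rot [ 0.     0.    -0.214] rows 3
(490.0, -10.0, 120.0, 65.0) off [0.544 0.804 0.   ] rot [ 0.     0.    -0.218] rows 3
(520.0, 125.0, 120.0, 90.0) off [0.199 0.9   0.   ] rot [ 0.     0.    -0.218] rows 3
(545.0, 220.0, 115.0, 98.7) off [-0.167  0.633  0.033] rot [ 0.     0.    -0.076] rows 2
```

{"method": "drive_tool", "body": {"rows": [{"offset": [0, 0, -0.15], "rotation": [0, 0, 0], "claw": 0}, {"offset": [0, 0, -0.35], "rotation": [0, 0, 0], "claw": 0}, {"offset": [0, 0, -0.55], "rotation": [0, 0, 0], "claw": 0}, {"offset": [0, 0, -0.765], "rotation": [0, 0, 0], "claw": 0}, {"offset": [0, 0, -0.765], "rotation": [0, 0, 0], "claw": 0}]}}

```text
clock: 20.47
tcp_pos: [0.4065, -0.2874, 0.1244]
orientation: [1.899, 2.491, 0.004]
contact_force: [1.7, 0.2, -1.2]
grip_width: 0.027
gripper_force: 30.1
```

{"method": "drive_tool", "body": {"rows": [{"offset": [0.16, 0.11, 0], "rotation": [0, 0, -0.05], "claw": 0}, {"offset": [0.32, 0.22, 0], "rotation": [0, 0, -0.1], "claw": 0}, {"offset": [0.48, 0.33, 0], "rotation": [0, 0, -0.15], "claw": 0}, {"offset": [0.64, 0.44, 0], "rotation": [0, 0, -0.2], "claw": 0}, {"offset": [0.785, 0.536, 0], "rotation": [0, 0, -0.214], "claw": 0}, {"offset": [0.785, 0.536, 0], "rotation": [0, 0, -0.214], "claw": 0}]}}

```text
clock: 20.97
tcp_pos: [0.4518, -0.145, 0.1191]
orientation: [1.316, 2.852, 0.004]
contact_force: [-0.1, 0.5, -0.5]
grip_width: 0.0269
gripper_force: 30.0
```

{"method": "drive_tool", "body": {"rows": [{"offset": [0.11, 0.16, 0], "rotation": [0, 0, -0.05], "claw": 0}, {"offset": [0.22, 0.32, 0], "rotation": [0, 0, -0.1], "claw": 0}, {"offset": [0.33, 0.48, 0], "rotation": [0, 0, -0.15], "claw": 0}, {"offset": [0.44, 0.64, 0], "rotation": [0, 0, -0.2], "claw": 0}, {"offset": [0.544, 0.804, 0], "rotation": [0, 0, -0.218], "claw": 0}, {"offset": [0.544, 0.804, 0], "rotation": [0, 0, -0.218], "claw": 0}]}}

```text
clock: 21.47
tcp_pos: [0.4919, -0.0044, 0.1194]
orientation: [0.668, 3.068, 0.005]
contact_force: [0.2, -0.2, -0.9]
grip_width: 0.0268
gripper_force: 30.0
```

{"method": "drive_tool", "body": {"rows": [{"offset": [0.04, 0.18, 0], "rotation": [0, 0, -0.05], "claw": 0}, {"offset": [0.08, 0.36, 0], "rotation": [0, 0, -0.1], "claw": 0}, {"offset": [0.12, 0.54, 0], "rotation": [0, 0, -0.15], "claw": 0}, {"offset": [0.16, 0.72, 0], "rotation": [0, 0, -0.2], "claw": 0}, {"offset": [0.199, 0.9, 0], "rotation": [0, 0, -0.218], "claw": 0}, {"offset": [0.199, 0.9, 0], "rotation": [0, 0, -0.218], "claw": 0}]}}

```text
clock: 21.97
tcp_pos: [0.5212, 0.1308, 0.1194]
orientation: [-0.01, 3.14, 0.006]
contact_force: [0.3, 1.2, -0.6]
grip_width: 0.0273
gripper_force: 30.0
```

{"method": "drive_tool", "body": {"rows": [{"offset": [-0.04, 0.16, 0], "rotation": [0, 0, -0.02], "claw": 0}, {"offset": [-0.08, 0.32, 0], "rotation": [0, 0, -0.04], "claw": 0}, {"offset": [-0.12, 0.48, 0], "rotation": [0, 0, -0.06], "claw": 0}, {"offset": [-0.167, 0.633, 0.03], "rotation": [0, 0, -0.076], "claw": 0}, {"offset": [-0.167, 0.633, 0.03], "rotation": [0, 0, -0.076], "claw": 0}, {"offset": [-0.167, 0.633, 0.03], "rotation": [0, 0, -0.076], "claw": 0}, {"offset": [-0.167, 0.633, 0.03], "rotation": [0, 0, -0.076], "claw": 0}]}}

```text
clock: 22.55
tcp_pos: [0.5452, 0.218, 0.1143]
orientation: [0.233, -3.132, 0.002]
contact_force: [-0.2, -0.1, -0.6]
grip_width: 0.0274
gripper_force: 30.0
```

```bash
python3 w.py w8
python3 - <<'E'
from h import *
f=grab_frame("wrist");C=cloud(f);o=get_obs()
R=Rn.from_rotvec(o["orientation"]).as_matrix();L=(C-o["tcp_pos"])@R
m=(abs(L[...,0])<.08)&(abs(L[...,1])<.030)&(L[...,2]>-.030)&(L[...,2]<.02)
P=L[m]*1000;P=P[P[:,0]>25];print(len(P),np.percentile(P[:,0],[50,99,100]),np.percentile(P[:,1],[0,1,99,100]),np.percentile(P[:,2],[1,50,99]))
E
python3 plan.py 571.5,263.5,30,98.7 571.5,263.5,11.3,98.7
```

```text
6608 [38.86363195 47.21176406 47.44994516] [-23.29983338 -22.63828324  24.21785266  24.94751065] [-17.7915132  -10.54166605   2.8744001 ]
now [545.3 217.6 114.5] yaw 98.5 tilt 0.05 t 22.6 F [ 0.  -1.3 -0.2] w 0.0269
(571.5, 263.5, 30.0, 98.7) off [-0.218  0.278  0.563] rot [-0.    -0.    -0.002] rows 2
(571.5, 263.5, 11.3, 98.7) off [0.    0.    0.125] rot [0. 0. 0.] rows 0
```

View pics/w8.png

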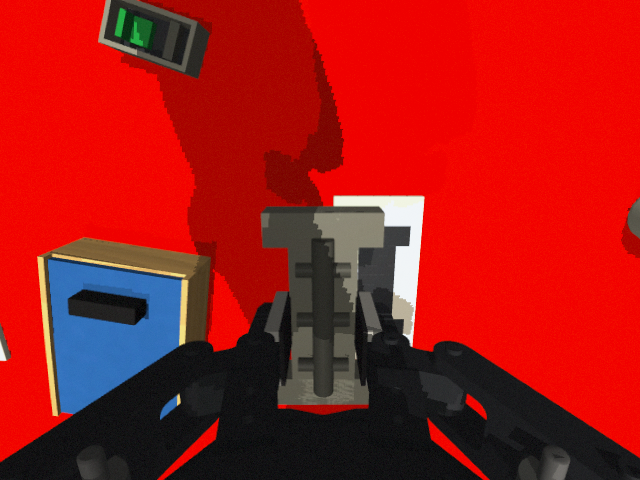

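Bay held level at (322,305); its end bar lies 47 mm ahead of the TCP. Its card is at (380,270).

{"method": "drive_tool", "body": {"rows": [{"offset": [-0.11, 0.14, 0], "rotation": [0, 0, -0.001], "claw": 0}, {"offset": [-0.228, 0.276, 0], "rotation": [0, 0, -0.001], "claw": 0}, {"offset": [-0.228, 0.276, 0.1], "rotation": [0, 0, -0.001], "claw": 0}, {"offset": [-0.228, 0.276, 0.22], "rotation": [0, 0, -0.001], "claw": 0}, {"offset": [-0.228, 0.276, 0.34], "rotation": [0, 0, -0.001], "claw": 0}, {"offset": [-0.228, 0.276, 0.46], "rotation": [0, 0, -0.001], "claw": 0}, {"offset": [-0.228, 0.276, 0.57], "rotation": [0, 0, -0.001], "claw": 0}, {"offset": [-0.228, 0.276, 0.63], "rotation": [0, 0, -0.001], "claw": 0}, {"offset": [-0.228, 0.276, 0.66], "rotation": [0, 0, -0.001], "claw": 0}, {"offset": [-0.228, 0.276, 0.66], "rotation": [0, 0, -0.001], "claw": 0}, {"offset": [-0.228, 0.276, 0.66], "rotation": [0, 0, -0.001], "claw": 0}]}}

```text
clock: 23.57
tcp_pos: [0.5735, 0.2652, 0.0161]
orientation: [-0.238, 3.132, 0.0]
contact_force: [-0.0, -0.8, 0.6]
grip_width: 0.0272
gripper_force: 30.0
```

```bash
python3 plan.py 573,263.6,11.3,98.7
```

```text
now [573.5 265.2  16.1] yaw 98.7 tilt 0.04 t 23.6 F [-0.  -0.8  0.6] w 0.0272
(573.0, 263.6, 11.3, 98.7) off [ 0.005 -0.01   0.032] rot [ 0.  0. -0.] rows 0
```

{"method": "drive_tool", "body": {"rows": [{"offset": [0.005, -0.01, 0.015], "rotation": [0, 0, 0], "claw": 0}, {"offset": [0.005, -0.01, 0.025], "rotation": [0, 0, 0], "claw": 0}, {"offset": [0.005, -0.01, 0.033], "rotation": [0, 0, 0], "claw": 0}, {"offset": [0.005, -0.01, 0.035], "rotation": [0, 0, 0], "claw": 0}, {"offset": [0.005, -0.01, 0.035], "rotation": [0, 0, 0], "claw": 0}]}}

```text
clock: 23.98
tcp_pos: [0.5729, 0.2638, 0.0113]
orientation: [-0.238, 3.132, 0.0]
contact_force: [-1.9, -1.8, 5.8]
grip_width: 0.0272
gripper_force: 30.8
```

{"method": "drive_tool", "body": {"rows": [{"offset": [0, 0, 0], "rotation": [0, 0, 0], "claw": 0.4}, {"offset": [0, 0, 0], "rotation": [0, 0, 0], "claw": 0.5}, {"offset": [0, 0, 0], "rotation": [0, 0, 0], "claw": 0.6}, {"offset": [0, 0, 0], "rotation": [0, 0, 0], "claw": 0.6}, {"offset": [0, 0, -0.1], "rotation": [0, 0, 0], "claw": 0.6}, {"offset": [0, 0, -0.3], "rotation": [0, 0, 0], "claw": 0.6}, {"offset": [0, 0, -0.6], "rotation": [0, 0, 0], "claw": 0.6}, {"offset": [0, 0, -0.9], "rotation": [0, 0, 0], "claw": 0.6}, {"offset": [0, 0, -0.9], "rotation": [0, 0, 0], "claw": 0.6}, {"offset": [0, 0, -0.9], "rotation": [0, 0, 0], "claw": 0.6}]}}

```text
clock: 24.82
tcp_pos: [0.5748, 0.2651, 0.1492]
orientation: [-0.238, 3.126, 0.005]
contact_force: [0.2, 0.6, -0.5]
grip_width: 0.0509
gripper_force: 0.0
```

```bash
python3 chk.py 571.7 263.4 8.7 .013 .05 wrist scene side
python3 - <<'E'
from meas import *
f=grab_frame("wrist");save("w9",f["frame"]);C=cloud(f);hsv=cv2.cvtColor(f["frame"],cv2.COLOR_RGB2HSV)
b=(C[...,1]<.2)&(C[...,0]>.4)
for nm,k,z in(("cover",b&(hsv[...,0]>95)&(hsv[...,0]<125)&(hsv[...,1]>100),.045),("bar",b&(C[...,2]>.054)&(C[...,2]<.066)&(C[...,0]<.7),.061)):
    print(nm,shape(f,k,z))
E
python3 plan.py 560,130,170,50 595,85,160,0
```

```text
wrist part [array([-45.3,  43.5]), array([-22.4,  24.3])] rect (array([-0.4,  1. ]), array([90.2, 48.1]), 0.2) card [array([-68.3,  65. ]), array([-31.7,  32.7])] rect (array([-1.5,  0.5]), array([134. ,  65.1]), -0.2) ztop 0.029304810538206424
scene part [array([-43.9,  47.2]), array([-23.2,  24.2])] rect (array([1.8, 0.5]), array([92.2, 48.5]), 0.0) card [array([-66. ,  68.1]), array([-30.6,  32.8])] rect (array([0.8, 1.1]), array([136.2,  63.9]), -0.1) ztop 0.027970747818056297
side part [array([-48.6,  42.4]), array([-24.4,  25.1])] rect (array([-3.1, -0.1]), array([91.9, 50.8]), 0.7) card [array([-69.8,  64.5]), array([-35.3,  30.8])] rect (array([-2.8, -2.3]), array([136. ,  66.1]), -0.1) ztop 0.028142771423781566
cover (array([633.7,  81.5]), 'ang -3.2', array([634.3,  81.9]), array([127.3,  90.3]), -0.9)
bar (array([593.2,  86.2]), 'ang -89.4', array([593.2,  86.3]), array([49.3, 15.2]), -89.7)
now [571.3 263.3 143.3] yaw 98.7 tilt 0.18 t 25.0 F [-0.8 -0.7 -0.4] w 0.0510
(560.0, 130.0, 170.0, 50.0) off [ 0.21  -0.867 -0.176] rot [-0.001 -0.001  0.425] rows 7
(595.0, 85.0, 160.0, 0.0) off [-0.372 -0.08   0.067] rot [0.    0.    0.436] rows 7
```

View pics/w9.png

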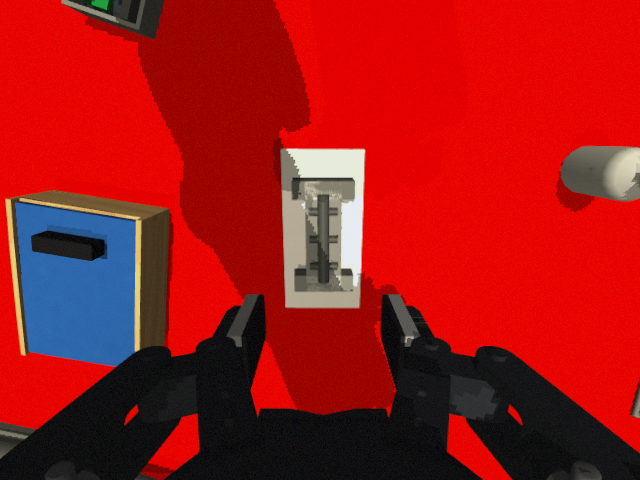

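Bay at (323,240) is centred on its card within 1 mm. Next, the cover's grip bar, near world (594,85).

{"method": "drive_tool", "body": {"rows": [{"offset": [0.21, -0.87, -0.18], "rotation": [0, 0, 0.425], "claw": 0.6}, {"offset": [0.21, -0.87, -0.18], "rotation": [0, 0, 0.425], "claw": 0.6}, {"offset": [0.21, -0.87, -0.18], "rotation": [0, 0, 0.425], "claw": 0.6}, {"offset": [0.21, -0.87, -0.18], "rotation": [0, 0, 0.425], "claw": 0.6}, {"offset": [0.21, -0.87, -0.18], "rotation": [0, 0, 0.425], "claw": 0.6}, {"offset": [0.21, -0.87, -0.18], "rotation": [0, 0, 0.425], "claw": 0.6}, {"offset": [0.21, -0.87, -0.18], "rotation": [0, 0, 0.425], "claw": 0.6}, {"offset": [0.21, -0.87, -0.18], "rotation": [0, 0, 0.425], "claw": 0.6}]}}

```text
clock: 25.68
tcp_pos: [0.5601, 0.1298, 0.1705]
orientation: [-1.079, -2.948, 0.004]
contact_force: [-0.0, 0.4, -0.3]
grip_width: 0.0513
gripper_force: 0.0
```

{"method": "drive_tool", "body": {"rows": [{"offset": [-0.37, -0.08, 0.07], "rotation": [0, 0, 0.443], "claw": 0.6}, {"offset": [-0.37, -0.08, 0.07], "rotation": [0, 0, 0.443], "claw": 0.6}, {"offset": [-0.37, -0.08, 0.07], "rotation": [0, 0, 0.443], "claw": 0.6}, {"offset": [-0.37, -0.08, 0.07], "rotation": [0, 0, 0.443], "claw": 0.6}, {"offset": [-0.37, -0.08, 0.07], "rotation": [0, 0, 0.443], "claw": 0.6}, {"offset": [-0.37, -0.08, 0.07], "rotation": [0, 0, 0.443], "claw": 0.6}, {"offset": [-0.37, -0.08, 0.07], "rotation": [0, 0, 0.443], "claw": 0.6}, {"offset": [-0.37, -0.08, 0.07], "rotation": [0, 0, 0.443], "claw": 0.6}, {"offset": [-0.37, -0.08, 0.07], "rotation": [0, 0, 0.443], "claw": 0.6}]}}

```text
clock: 26.43
tcp_pos: [0.5953, 0.0853, 0.1606]
orientation: [-2.23, -2.213, 0.003]
contact_force: [0.9, 0.1, -0.3]
grip_width: 0.0511
gripper_force: 0.0
```

```bash
cat > box.py <<'E'
from meas import *
for n in("wrist","scene","side"):
    f=grab_frame(n);save("box"+n,f["frame"]);C=cloud(f);hsv=cv2.cvtColor(f["frame"],cv2.COLOR_RGB2HSV)
    b=(abs(C[...,1]-.083)<.07)&(C[...,0]>.54)&(C[...,0]<.82)
    wood=b&(hsv[...,0]>10)&(hsv[...,0]<28)&(hsv[...,1]>60)&(C[...,2]<.055)
    for nm,k,z in(("cover",b&(hsv[...,0]>95)&(hsv[...,0]<125)&(hsv[...,1]>100),.045),("bar",b&(C[...,2]>.054)&(C[...,2]<.066)&(hsv[...,2]<100),.061),("rail",wood&(C[...,2]>.040),.048)):
        if k.sum()>20:
            P=onplane(f,np.argwhere(k)[:,::-1],z); print(n,nm,*shape(f,k,z),"all",*rect(P))
E
python3 box.py; python3 plan.py 594,84,60,-0.8
```

```text
wrist cover [634.6  83.1] ang -0.0 [634.8  83.1] [125.9  90.5] -0.5 all [605.1 -19.2] [606.2 295.9] -0.6
wrist bar [594.6  85.5] ang 89.5 [594.5  85.2] [44.8 11.6] 89.2 all [594.5  85.2] [44.8 11.6] 89.2
wrist rail [635.  131.5] ang -0.7 [635.2 131.6] [130.    8.4] 1.3 all [634.3  83.5] [130.7 100.9] -0.7
scene cover [637.6  82.7] ang -1.1 [637.6  82.7] [124.   86.2] -0.6 all [637.6  82.7] [124.   86.2] -0.6
scene bar [597.9  86.5] ang 87.5 [598.1  85.7] [43.3 13.3] 86.9 all [598.1  85.7] [43.3 13.3] 86.9
scene rail [643.9 133.5] ang -0.1 [639.2 133.7] [130.4   7.8] 0.4 all [638.9  86.5] [130.4 103.6] -0.4
side cover [632.1  82. ] ang -1.5 [632.6  82.2] [124.8  83.9] -0.7 all [699.6 273.6] [520.1 139.9] 70.8
side bar [590.9  79.1] ang 87.8 [590.8  78.5] [49.4 15.3] -88.5 all [590.8  78.5] [49.4 15.3] -88.5
side rail [628.2  30.3] ang -0.8 [629.4  30.2] [131.8  15.5] -3.7 all [629.3  75.5] [133.6 104.6] -0.6
now [595.7  85.2 161.3] yaw -0.5 tilt 0.04 t 26.6 F [-0.2 -0.3 -0.4] w 0.0513
(594.0, 84.0, 60.0, -0.8) off [-0.008 -0.011  0.675] rot [-0.     0.     0.002] rows 2
```

{"method": "drive_tool", "body": {"rows": [{"offset": [-0.005, -0.008, 0.2], "rotation": [0, 0, 0.002], "claw": 0.5}, {"offset": [-0.005, -0.008, 0.4], "rotation": [0, 0, 0.002], "claw": 0.5}, {"offset": [-0.005, -0.008, 0.58], "rotation": [0, 0, 0.002], "claw": 0.5}, {"offset": [-0.005, -0.008, 0.68], "rotation": [0, 0, 0.002], "claw": 0.5}, {"offset": [-0.005, -0.008, 0.728], "rotation": [0, 0, 0.002], "claw": 0.5}, {"offset": [-0.005, -0.008, 0.728], "rotation": [0, 0, 0.002], "claw": 0.5}, {"offset": [-0.005, -0.008, 0.728], "rotation": [0, 0, 0.002], "claw": 0.5}]}}

```text
clock: 27.17
tcp_pos: [0.5951, 0.0843, 0.0529]
orientation: [2.239, 2.203, 0.001]
contact_force: [0.0, -0.2, 0.2]
grip_width: 0.0428
gripper_force: 0.0
```

{"method": "drive_tool", "body": {"rows": [{"offset": [0, 0, 0], "rotation": [0, 0, 0], "claw": 0}, {"offset": [0, 0, 0], "rotation": [0, 0, 0], "claw": 0}, {"offset": [0, 0, 0], "rotation": [0, 0, 0], "claw": 0}, {"offset": [0, 0, 0], "rotation": [0, 0, 0], "claw": 0}, {"offset": [0, 0, 0], "rotation": [0, 0, 0], "claw": 0}, {"offset": [0, 0, 0], "rotation": [0, 0, 0], "claw": 0}, {"offset": [0, 0, 0], "rotation": [0, 0, 0], "claw": 0}, {"offset": [0, 0, 0], "rotation": [0, 0, 0], "claw": 0}], "force": 25}}

```text
clock: 27.83
tcp_pos: [0.5956, 0.0847, 0.0538]
orientation: [2.239, 2.202, 0.003]
contact_force: [-1.3, -0.0, 6.3]
grip_width: 0.0109
gripper_force: 28.1
```

```bash
python3 plan.py 679.5,83.2,52,-0.7
```

```text
now [595.6  84.7  53.8] yaw -1.0 tilt 0.12 t 27.8 F [-1.3 -0.   6.3] w 0.0109
(679.5, 83.2, 52.0, -0.7) off [-0.     0.559  0.013] rot [ 0.001 -0.    -0.002] rows 2
```

{"method": "drive_tool", "body": {"rows": [{"offset": [0, 0.05, 0], "rotation": [0, 0, 0], "claw": 0}, {"offset": [0, 0.1, 0], "rotation": [0, 0, 0], "claw": 0}, {"offset": [0.001, 0.15, 0], "rotation": [0, 0, 0], "claw": 0}, {"offset": [0.001, 0.2, 0], "rotation": [0, 0, 0], "claw": 0}, {"offset": [0.001, 0.25, 0], "rotation": [0, 0, 0], "claw": 0}, {"offset": [0.002, 0.3, 0], "rotation": [0, 0, 0], "claw": 0}, {"offset": [0.002, 0.35, 0], "rotation": [0, 0, 0], "claw": 0}, {"offset": [0.002, 0.4, 0], "rotation": [0, 0, 0], "claw": 0}, {"offset": [0.003, 0.45, 0], "rotation": [0, 0, 0], "claw": 0}, {"offset": [0.003, 0.5, 0], "rotation": [0, 0, 0], "claw": 0}, {"offset": [0.003, 0.54, 0], "rotation": [0, 0, 0], "claw": 0}, {"offset": [0.003, 0.56, 0], "rotation": [0, 0, 0], "claw": 0}, {"offset": [0.003, 0.56, 0], "rotation": [0, 0, 0], "claw": 0}, {"offset": [0.003, 0.56, 0], "rotation": [0, 0, 0], "claw": 0}]}}

```text
clock: 29.0
tcp_pos: [0.6801, 0.0836, 0.0539]
orientation: [2.239, 2.202, 0.004]
contact_force: [0.6, -0.0, 4.6]
grip_width: 0.0111
gripper_force: 27.9
```

{"method": "drive_tool", "body": {"rows": [{"offset": [0, 0, 0], "rotation": [0, 0, 0], "claw": 0.25}, {"offset": [0, 0, 0], "rotation": [0, 0, 0], "claw": 0.35}, {"offset": [0, 0, 0], "rotation": [0, 0, 0], "claw": 0.4}, {"offset": [0, 0, -0.1], "rotation": [0, 0, 0], "claw": 0.4}, {"offset": [0, 0, -0.3], "rotation": [0, 0, 0], "claw": 0.4}, {"offset": [0, 0, -0.6], "rotation": [0, 0, 0], "claw": 0.4}, {"offset": [0, 0, -0.7], "rotation": [0, 0, 0], "claw": 0.6}, {"offset": [0, 0, -0.7], "rotation": [0, 0, 0], "claw": 0.6}, {"offset": [0, 0, -0.7], "rotation": [0, 0, 0], "claw": 0.6}]}}

```text
clock: 29.75
tcp_pos: [0.6796, 0.0836, 0.1599]
orientation: [2.239, 2.201, 0.005]
contact_force: [-0.5, -0.2, -0.8]
grip_width: 0.0512
gripper_force: 0.0
```

```bash
python3 box.py|grep -v scene; python3 plan.py 560,90,158,-10 430,92,145,-12
```

```text
wrist cover [718.9  82.3] ang -0.1 [718.9  82.1] [126.   91.2] -0.7 all [672.  -16.9] [633.6 290. ] 0.3
wrist bar [679.  84.] ang 89.5 [678.7  83.9] [44.7 11.4] 89.3 all [678.7  83.9] [44.7 11.4] 89.3
wrist rail [605.   90.9] ang 52.9 [633.5  83.8] [129.8 101.1] -0.8 all [633.5  83.7] [129.9 101.2] -0.7
side cover [716.5  77.7] ang -5.3 [716.2  77. ] [128.5  89.9] -2.4 all [816.1 266.3] [547.2 145.1] 62.2
side bar [675.1  79.3] ang 87.3 [675.3  79. ] [47.2 15.6] 87.5 all [675.3  79. ] [47.2 15.6] 87.5
side rail [620.3  30.6] ang -0.7 [629.2  30. ] [132.8  12.4] -0.7 all [629.7  76.6] [132.8 105.5] -0.6
now [677.7  83.6 156.4] yaw -1.0 tilt 0.13 t 29.9 F [-0.4  0.2  0.1] w 0.0507
(560.0, 90.0, 158.0, -10.0) off [ 0.029 -0.785 -0.009] rot [-0.001  0.     0.079] rows 3
(430.0, 92.0, 145.0, -12.0) off [-0.137 -0.856  0.087] rot [0.    0.    0.017] rows 3
```

View pics/boxwrist.png

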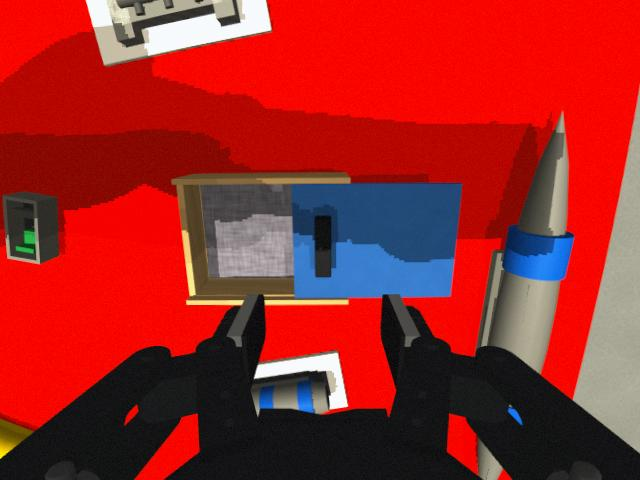

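Cover is open by about 84 mm, and the free opening shows at cols 205-293. Now the tub at (30,228), upright with its green seat visible.

{"method": "drive_tool", "body": {"rows": [{"offset": [0.03, -0.785, 0], "rotation": [0, 0, 0.079], "claw": 0.7}, {"offset": [0.03, -0.785, 0], "rotation": [0, 0, 0.079], "claw": 0.7}, {"offset": [0.03, -0.785, 0], "rotation": [0, 0, 0.079], "claw": 0.7}, {"offset": [0.03, -0.785, 0], "rotation": [0, 0, 0.079], "claw": 0.7}, {"offset": [0.03, -0.785, 0], "rotation": [0, 0, 0.079], "claw": 0.7}]}}

```text
clock: 30.32
tcp_pos: [0.5585, 0.0903, 0.1564]
orientation: [-2.404, -2.019, 0.004]
contact_force: [1.1, 0.1, 0.2]
grip_width: 0.0599
gripper_force: 0.0
```

{"method": "drive_tool", "body": {"rows": [{"offset": [-0.137, -0.86, 0], "rotation": [0, 0, 0.017], "claw": 0.7}, {"offset": [-0.137, -0.86, 0], "rotation": [0, 0, 0.017], "claw": 0.7}, {"offset": [-0.137, -0.86, 0], "rotation": [0, 0, 0.017], "claw": 0.7}, {"offset": [-0.137, -0.86, 0], "rotation": [0, 0, 0.017], "claw": 0.7}, {"offset": [-0.137, -0.86, 0], "rotation": [0, 0, 0.017], "claw": 0.7}, {"offset": [-0.137, -0.86, 0], "rotation": [0, 0, 0.017], "claw": 0.7}, {"offset": [-0.137, -0.86, 0], "rotation": [0, 0, 0.017], "claw": 0.7}]}}

```text
clock: 30.9
tcp_pos: [0.4329, 0.0925, 0.158]
orientation: [2.44, 1.976, 0.003]
contact_force: [0.0, 0.1, 0.7]
grip_width: 0.06
gripper_force: 0.0
```

```bash
python3 w.py w10 tub
python3 - <<'E'
from m import *
f=grab_frame("wrist");C=cloud(f)
m=(np.hypot(C[...,0]-.424,C[...,1]-.094)<.06)&(C[...,2]>.02)&(C[...,2]<.03);print(m.sum(),rect(C[m]))
E
python3 plan.py 424,94,40,-12
```

```text
tub [422.4  91.4] ang 78.6 [422.2  91.6] [62.1 31.9] 78.3
1110 (array([422.9,  93.1]), array([56.7, 30. ]), 78.8)
now [432.4  92.2 157.7] yaw -12.0 tilt 0.10 t 31.0 F [ 0.7 -0.4 -0.5] w 0.0599
(424.0, 94.0, 40.0, -12.0) off [ 0.    -0.059  0.785] rot [ 0.001  0.    -0.   ] rows 3
```

{"method": "drive_tool", "body": {"rows": [{"offset": [-0.009, -0.063, 0.25], "rotation": [0, 0, -0.005], "claw": 0.7}, {"offset": [-0.009, -0.063, 0.5], "rotation": [0, 0, -0.005], "claw": 0.7}, {"offset": [-0.009, -0.063, 0.7], "rotation": [0, 0, -0.005], "claw": 0.7}, {"offset": [-0.009, -0.063, 0.85], "rotation": [0, 0, -0.005], "claw": 0.7}, {"offset": [-0.009, -0.063, 0.95], "rotation": [0, 0, -0.005], "claw": 0.65}, {"offset": [-0.009, -0.063, 1], "rotation": [0, 0, -0.005], "claw": 0.65}, {"offset": [-0.009, -0.063, 1], "rotation": [0, 0, -0.005], "claw": 0.65}]}}

```text
clock: 31.58
tcp_pos: [0.4209, 0.0923, 0.006]
orientation: [-2.432, -1.989, 0.004]
contact_force: [0.4, 0.5, 0.1]
grip_width: 0.0556
gripper_force: 0.0
```

{"method": "drive_tool", "body": {"rows": [{"offset": [0, 0, 0], "rotation": [0, 0, 0], "claw": 0}, {"offset": [0, 0, 0], "rotation": [0, 0, 0], "claw": 0}, {"offset": [0, 0, 0], "rotation": [0, 0, 0], "claw": 0}, {"offset": [0, 0, 0], "rotation": [0, 0, 0], "claw": 0}, {"offset": [0, 0, 0], "rotation": [0, 0, 0], "claw": 0}, {"offset": [0, 0, 0], "rotation": [0, 0, 0], "claw": 0}, {"offset": [0, 0, 0], "rotation": [0, 0, 0], "claw": 0}, {"offset": [0, 0, 0], "rotation": [0, 0, 0], "claw": 0}, {"offset": [0, 0, 0], "rotation": [0, 0, 0], "claw": 0}], "force": 25}}

```text
clock: 32.33
tcp_pos: [0.4218, 0.0932, 0.0084]
orientation: [2.431, 1.99, 0.004]
contact_force: [0.0, 0.1, 8.0]
grip_width: 0.0293
gripper_force: 26.0
```

```bash
python3 plan.py 423,93,130,-11.4 540,88,125,45 614.5,84,120,89.3
```

```text
now [421.8  93.2   8.4] yaw -11.4 tilt 0.13 t 32.3 F [0.  0.1 8. ] w 0.0293
(423.0, 93.0, 130.0, -11.4) off [ 0.001  0.009 -0.811] rot [ 0.001 -0.001 -0.   ] rows 3
(540.0, 88.0, 125.0, 45.0) off [0.121 0.771 0.033] rot [ 0.     0.    -0.492] rows 8
(614.5, 84.0, 120.0, 89.3) off [-0.37   0.332  0.033] rot [ 0.     0.    -0.387] rows 6
```

{"method": "drive_tool", "body": {"rows": [{"offset": [0, 0, -0.15], "rotation": [0, 0, 0], "claw": 0}, {"offset": [0, 0, -0.35], "rotation": [0, 0, 0], "claw": 0}, {"offset": [0, 0, -0.55], "rotation": [0, 0, 0], "claw": 0}, {"offset": [0, 0, -0.81], "rotation": [0, 0, 0], "claw": 0}, {"offset": [0, 0, -0.81], "rotation": [0, 0, 0], "claw": 0}]}}

```text
clock: 32.75
tcp_pos: [0.4244, 0.0939, 0.1345]
orientation: [2.431, 1.988, 0.016]
contact_force: [0.9, 0.9, 0.2]
grip_width: 0.0292
gripper_force: 25.2
```

{"method": "drive_tool", "body": {"rows": [{"offset": [0.012, 0.077, 0], "rotation": [0, 0, -0.05], "claw": 0}, {"offset": [0.024, 0.154, 0], "rotation": [0, 0, -0.1], "claw": 0}, {"offset": [0.036, 0.231, 0], "rotation": [0, 0, -0.15], "claw": 0}, {"offset": [0.048, 0.308, 0], "rotation": [0, 0, -0.2], "claw": 0}, {"offset": [0.06, 0.385, 0], "rotation": [0, 0, -0.25], "claw": 0}, {"offset": [0.072, 0.462, 0], "rotation": [0, 0, -0.3], "claw": 0}, {"offset": [0.084, 0.539, 0], "rotation": [0, 0, -0.35], "claw": 0}, {"offset": [0.096, 0.616, 0], "rotation": [0, 0, -0.4], "claw": 0}, {"offset": [0.108, 0.693, 0], "rotation": [0, 0, -0.45], "claw": 0}, {"offset": [0.121, 0.771, 0], "rotation": [0, 0, -0.492], "claw": 0}, {"offset": [0.121, 0.771, 0], "rotation": [0, 0, -0.492], "claw": 0}]}}

```text
clock: 33.67
tcp_pos: [0.5398, 0.0877, 0.1293]
orientation: [1.199, 2.902, 0.002]
contact_force: [-0.3, 0.2, -0.0]
grip_width: 0.0292
gripper_force: 25.1
```

{"method": "drive_tool", "body": {"rows": [{"offset": [-0.05, 0.05, 0], "rotation": [0, 0, -0.05], "claw": 0}, {"offset": [-0.1, 0.1, 0], "rotation": [0, 0, -0.1], "claw": 0}, {"offset": [-0.15, 0.14, 0], "rotation": [0, 0, -0.15], "claw": 0}, {"offset": [-0.2, 0.18, 0], "rotation": [0, 0, -0.2], "claw": 0}, {"offset": [-0.25, 0.22, 0], "rotation": [0, 0, -0.25], "claw": 0}, {"offset": [-0.3, 0.27, 0], "rotation": [0, 0, -0.3], "claw": 0}, {"offset": [-0.35, 0.31, 0], "rotation": [0, 0, -0.35], "claw": 0}, {"offset": [-0.37, 0.332, 0], "rotation": [0, 0, -0.387], "claw": 0}, {"offset": [-0.37, 0.332, 0], "rotation": [0, 0, -0.387], "claw": 0}, {"offset": [-0.37, 0.332, 0], "rotation": [0, 0, -0.387], "claw": 0}]}}

```text
clock: 34.5
tcp_pos: [0.6115, 0.0838, 0.1288]
orientation: [-0.025, -3.141, -0.0]
contact_force: [-0.8, -0.6, -1.3]
grip_width: 0.0296
gripper_force: 25.1
```

```bash
python3 w.py w11; python3 plan.py 615,83.8,13.5,89.3
```

```text
now [611.3  83.8 128.8] yaw 89.1 tilt 0.06 t 34.5 F [-0.2 -0.2 -0.7] w 0.0291
(615.0, 83.8, 13.5, 89.3) off [-0.025  0.     0.769] rot [-0.    -0.001 -0.002] rows 3
```

View pics/w11.png

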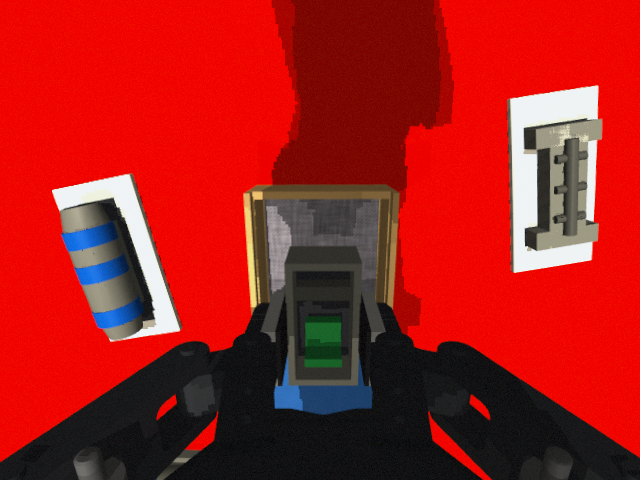

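Tub is held upright at (322,310) and lined up with the box opening behind it. I'll lower it in.

{"method": "drive_tool", "body": {"rows": [{"offset": [-0.025, 0, 0.1], "rotation": [0, 0, -0.002], "claw": 0}, {"offset": [-0.025, 0, 0.2], "rotation": [0, 0, -0.002], "claw": 0}, {"offset": [-0.025, 0, 0.3], "rotation": [0, 0, -0.002], "claw": 0}, {"offset": [-0.025, 0, 0.4], "rotation": [0, 0, -0.002], "claw": 0}, {"offset": [-0.025, 0, 0.5], "rotation": [0, 0, -0.002], "claw": 0}, {"offset": [-0.025, 0, 0.6], "rotation": [0, 0, -0.002], "claw": 0}, {"offset": [-0.025, 0, 0.66], "rotation": [0, 0, -0.002], "claw": 0}, {"offset": [-0.025, 0, 0.7], "rotation": [0, 0, -0.002], "claw": 0}, {"offset": [-0.025, 0, 0.73], "rotation": [0, 0, -0.002], "claw": 0}, {"offset": [-0.025, 0, 0.74], "rotation": [0, 0, -0.002], "claw": 0}, {"offset": [-0.025, 0, 0.74], "rotation": [0, 0, -0.002], "claw": 0}]}}

```text
clock: 35.47
tcp_pos: [0.6162, 0.0837, 0.018]
orientation: [0.013, 3.141, 0.0]
contact_force: [-0.6, -0.7, -0.7]
grip_width: 0.0293
gripper_force: 25.1
```

```bash
python3 plan.py 615,83.8,13.5,89.3
```

```text
now [616.2  83.7  18. ] yaw 89.5 tilt 0.01 t 35.5 F [-0.6 -0.7 -0.7] w 0.0293
(615.0, 83.8, 13.5, 89.3) off [0.008 0.001 0.03 ] rot [0.    0.    0.002] rows 0
```

{"method": "drive_tool", "body": {"rows": [{"offset": [0.008, 0, 0.01], "rotation": [0, 0, 0.002], "claw": 0}, {"offset": [0.008, 0, 0.02], "rotation": [0, 0, 0.002], "claw": 0}, {"offset": [0.008, 0, 0.03], "rotation": [0, 0, 0.002], "claw": 0}, {"offset": [0.008, 0, 0.033], "rotation": [0, 0, 0.002], "claw": 0}, {"offset": [0.008, 0, 0.033], "rotation": [0, 0, 0.002], "claw": 0}]}}

```text
clock: 35.88
tcp_pos: [0.6151, 0.0838, 0.0135]
orientation: [0.019, 3.141, 0.0]
contact_force: [-1.1, -0.7, 3.1]
grip_width: 0.0293
gripper_force: 25.6
```

{"method": "drive_tool", "body": {"rows": [{"offset": [0, 0, 0], "rotation": [0, 0, 0], "claw": 0.4}, {"offset": [0, 0, 0], "rotation": [0, 0, 0], "claw": 0.45}, {"offset": [0, 0, 0], "rotation": [0, 0, 0], "claw": 0.5}, {"offset": [0, 0, 0], "rotation": [0, 0, 0], "claw": 0.5}, {"offset": [0, 0, -0.1], "rotation": [0, 0, 0], "claw": 0.5}, {"offset": [0, 0, -0.3], "rotation": [0, 0, 0], "claw": 0.5}, {"offset": [0, 0, -0.6], "rotation": [0, 0, 0], "claw": 0.5}, {"offset": [0, 0, -0.9], "rotation": [0, 0, 0], "claw": 0.5}, {"offset": [0, 0, -1], "rotation": [0, 0, 0], "claw": 0.5}, {"offset": [0, 0, -1], "rotation": [0, 0, 0], "claw": 0.5}, {"offset": [0, 0, -1], "rotation": [0, 0, 0], "claw": 0.5}]}}

```text
clock: 36.8
tcp_pos: [0.6158, 0.0839, 0.1646]
orientation: [0.019, 3.138, 0.001]
contact_force: [0.4, -0.3, -0.9]
grip_width: 0.0429
gripper_force: 0.0
```

```bash
python3 w.py w12
python3 - <<'E'
from m import *
for n in("wrist","side"):
    f=grab_frame(n);C=cloud(f)
    m=(np.hypot(C[...,0]-.615,C[...,1]-.084)<.036)&(C[...,2]>.02)&(C[...,2]<.04);print(n,m.sum(),rect(C[m]),np.percentile(C[m][:,2],[50,99]))
E
python3 box.py|grep wrist; python3 plan.py 680,84,160,0 679,84,55,-0.7
```

```text
wrist 1328 (array([614.3,  84.3]), array([56.3, 30. ]), -1.1) [0.02894874 0.0312227 ]
side 190 (array([613.2,  83.4]), array([58.2, 34.7]), -2.3) [0.02528003 0.03101464]
wrist cover [716.   82.6] ang -2.2 [716.4  81.6] [122.3  91.8] -0.6 all [734.1  77.6] [661.8 267.5] -89.7
wrist bar [677.4  82.6] ang 89.0 [677.2  82.6] [43.3 15.8] 89.4 all [677.2  82.6] [43.3 15.8] 89.4
wrist rail [602.   84.1] ang 89.7 [611.5  83.4] [100.5  87. ] 89.3 all [622.1  83.3] [108.2 100.4] -0.8
now [614.   83.6 161.5] yaw 89.3 tilt 0.16 t 37.1 F [-0.6  0.8 -1. ] w 0.0427
(680.0, 84.0, 160.0, 0.0) off [-0.44   0.008  0.009] rot [-0.001 -0.001  0.78 ] rows 12
(679.0, 84.0, 55.0, -0.7) off [ 0.    -0.007  0.7  ] rot [0.    0.    0.006] rows 3
```

View pics/w12.png

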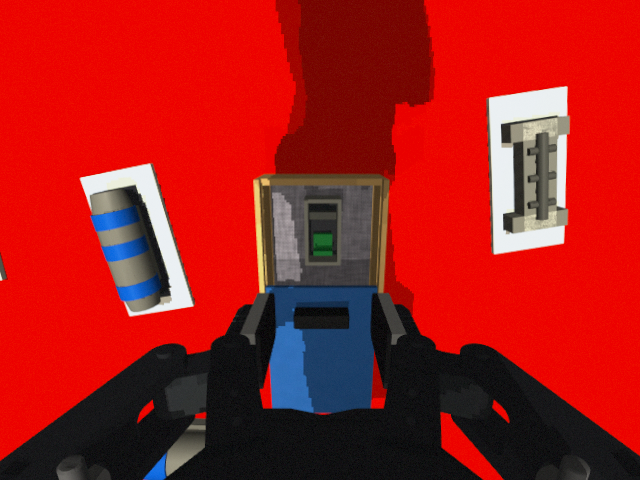

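Tub lies upright in the box at (322,232), with its rim at 29 mm, below the cover. Now I'll close the cover.

{"method": "drive_tool", "body": {"rows": [{"offset": [-0.437, 0.005, 0.01], "rotation": [0, 0, 0.785], "claw": 0.5}, {"offset": [-0.437, 0.005, 0.01], "rotation": [0, 0, 0.785], "claw": 0.5}, {"offset": [-0.437, 0.005, 0.01], "rotation": [0, 0, 0.785], "claw": 0.5}, {"offset": [-0.437, 0.005, 0.01], "rotation": [0, 0, 0.785], "claw": 0.5}, {"offset": [-0.437, 0.005, 0.01], "rotation": [0, 0, 0.785], "claw": 0.5}, {"offset": [-0.437, 0.005, 0.01], "rotation": [0, 0, 0.785], "claw": 0.5}, {"offset": [-0.437, 0.005, 0.01], "rotation": [0, 0, 0.785], "claw": 0.5}, {"offset": [-0.437, 0.005, 0.01], "rotation": [0, 0, 0.785], "claw": 0.5}, {"offset": [-0.437, 0.005, 0.01], "rotation": [0, 0, 0.785], "claw": 0.5}, {"offset": [-0.437, 0.005, 0.01], "rotation": [0, 0, 0.785], "claw": 0.5}, {"offset": [-0.437, 0.005, 0.01], "rotation": [0, 0, 0.785], "claw": 0.5}, {"offset": [-0.437, 0.005, 0.01], "rotation": [0, 0, 0.785], "claw": 0.5}, {"offset": [-0.437, 0.005, 0.01], "rotation": [0, 0, 0.785], "claw": 0.5}, {"offset": [-0.437, 0.005, 0.01], "rotation": [0, 0, 0.785], "claw": 0.5}, {"offset": [-0.437, 0.005, 0.01], "rotation": [0, 0, 0.785], "claw": 0.5}]}}

```text
clock: 38.35
tcp_pos: [0.6801, 0.0838, 0.1607]
orientation: [-2.23, -2.212, 0.002]
contact_force: [0.4, 0.7, -0.2]
grip_width: 0.043
gripper_force: 0.0
```

```bash
python3 box.py|grep wrist; python3 plan.py 679,83.5,53,-0.7
```

```text
wrist cover [719.   82.3] ang 0.4 [719.1  81.9] [126.8  90.8] -0.3 all [686.9 -21.6] [634.3 298.4] -0.3
wrist bar [679.1  83.7] ang 89.2 [679.3  83.7] [44.9 11.4] 89.1 all [679.3  83.7] [44.9 11.4] 89.1
wrist rail [605.8  88.3] ang 55.8 [633.7  83.6] [130.3 101.3] -0.7 all [633.7  83.6] [130.3 101.3] -0.7
now [680.3  83.6 161.2] yaw -0.5 tilt 0.03 t 38.5 F [ 0.1  0.3 -0.8] w 0.0425
(679.0, 83.5, 53.0, -0.7) off [-0.001 -0.008  0.722] rot [-0.     0.     0.001] rows 3
```

{"method": "drive_tool", "body": {"rows": [{"offset": [-0.001, -0.008, 0.2], "rotation": [0, 0, 0.001], "claw": 0.5}, {"offset": [-0.001, -0.008, 0.4], "rotation": [0, 0, 0.001], "claw": 0.5}, {"offset": [-0.001, -0.008, 0.58], "rotation": [0, 0, 0.001], "claw": 0.5}, {"offset": [-0.001, -0.008, 0.68], "rotation": [0, 0, 0.001], "claw": 0.5}, {"offset": [-0.001, -0.008, 0.722], "rotation": [0, 0, 0.001], "claw": 0.5}, {"offset": [-0.001, -0.008, 0.722], "rotation": [0, 0, 0.001], "claw": 0.5}, {"offset": [-0.001, -0.008, 0.722], "rotation": [0, 0, 0.001], "claw": 0}, {"offset": [-0.001, -0.008, 0.722], "rotation": [0, 0, 0.001], "claw": 0}, {"offset": [-0.001, -0.008, 0.722], "rotation": [0, 0, 0.001], "claw": 0}, {"offset": [-0.001, -0.008, 0.722], "rotation": [0, 0, 0.001], "claw": 0}, {"offset": [-0.001, -0.008, 0.722], "rotation": [0, 0, 0.001], "claw": 0}, {"offset": [-0.001, -0.008, 0.722], "rotation": [0, 0, 0.001], "claw": 0}, {"offset": [-0.001, -0.008, 0.722], "rotation": [0, 0, 0.001], "claw": 0}, {"offset": [-0.001, -0.008, 0.722], "rotation": [0, 0, 0.001], "claw": 0}], "force": 25}}

```text
clock: 39.67
tcp_pos: [0.6801, 0.0835, 0.0552]
orientation: [2.235, 2.206, 0.003]
contact_force: [-2.6, -0.6, 6.7]
grip_width: 0.0109
gripper_force: 27.3
```

{"method": "drive_tool", "body": {"rows": [{"offset": [0, -0.05, 0], "rotation": [0, 0, 0], "claw": 0}, {"offset": [0, -0.1, 0], "rotation": [0, 0, 0], "claw": 0}, {"offset": [0, -0.15, 0], "rotation": [0, 0, 0], "claw": 0}, {"offset": [0, -0.2, 0], "rotation": [0, 0, 0], "claw": 0}, {"offset": [0, -0.25, 0], "rotation": [0, 0, 0], "claw": 0}, {"offset": [0, -0.3, 0], "rotation": [0, 0, 0], "claw": 0}, {"offset": [0, -0.35, 0], "rotation": [0, 0, 0], "claw": 0}, {"offset": [0, -0.4, 0], "rotation": [0, 0, 0], "claw": 0}, {"offset": [0, -0.45, 0], "rotation": [0, 0, 0], "claw": 0}, {"offset": [0, -0.5, 0], "rotation": [0, 0, 0], "claw": 0}, {"offset": [0, -0.53, 0], "rotation": [0, 0, 0], "claw": 0}, {"offset": [0, -0.55, 0], "rotation": [0, 0, 0], "claw": 0}, {"offset": [0, -0.555, 0], "rotation": [0, 0, 0], "claw": 0}, {"offset": [0, -0.555, 0], "rotation": [0, 0, 0], "claw": 0}]}}

```text
clock: 40.83
tcp_pos: [0.5972, 0.0846, 0.055]
orientation: [2.235, 2.205, 0.005]
contact_force: [-0.3, -0.8, 7.0]
grip_width: 0.0106
gripper_force: 27.5
```

{"method": "drive_tool", "body": {"rows": [{"offset": [0, -0.007, 0], "rotation": [0, 0, 0], "claw": 0}, {"offset": [0, -0.01, 0], "rotation": [0, 0, 0], "claw": 0}, {"offset": [0, -0.01, 0], "rotation": [0, 0, 0], "claw": 0}]}}

```text
clock: 41.08
tcp_pos: [0.5961, 0.0846, 0.0551]
orientation: [2.234, 2.205, 0.006]
contact_force: [1.4, -0.4, 7.4]
grip_width: 0.0114
gripper_force: 27.4
```

{"method": "drive_tool", "body": {"rows": [{"offset": [0, -0.008, 0], "rotation": [0, 0, 0], "claw": 0}, {"offset": [0, -0.013, 0], "rotation": [0, 0, 0], "claw": 0}, {"offset": [0, -0.013, 0], "rotation": [0, 0, 0], "claw": 0}]}}

```text
clock: 41.33
tcp_pos: [0.595, 0.0847, 0.0551]
orientation: [2.233, 2.204, 0.007]
contact_force: [4.3, -0.3, 7.0]
grip_width: 0.0108
gripper_force: 27.3
```

{"method": "drive_tool", "body": {"rows": [{"offset": [0, -0.005, 0], "rotation": [0, 0, 0], "claw": 0}, {"offset": [0, -0.01, 0], "rotation": [0, 0, 0], "claw": 0}, {"offset": [0, -0.01, 0], "rotation": [0, 0, 0], "claw": 0}]}}

```text
clock: 41.58
tcp_pos: [0.595, 0.0847, 0.0551]
orientation: [2.232, 2.203, 0.01]
contact_force: [8.0, -0.9, 2.5]
grip_width: 0.0109
gripper_force: 26.8
```

The cover is against its stop: 8 N and no further travel. I'll release and back off.

{"method": "drive_tool", "body": {"rows": [{"offset": [0, 0, 0], "rotation": [0, 0, 0], "claw": 0.25}, {"offset": [0, 0, 0], "rotation": [0, 0, 0], "claw": 0.35}, {"offset": [0, 0, 0], "rotation": [0, 0, 0], "claw": 0.4}, {"offset": [0, 0, -0.1], "rotation": [0, 0, 0], "claw": 0.4}, {"offset": [0, 0, -0.3], "rotation": [0, 0, 0], "claw": 0.4}, {"offset": [0, 0, -0.6], "rotation": [0, 0, 0], "claw": 0.4}, {"offset": [0, 0, -0.8], "rotation": [0, 0, 0], "claw": 0.6}, {"offset": [0, 0, -0.8], "rotation": [0, 0, 0], "claw": 0.6}, {"offset": [0, 0, -0.8], "rotation": [0, 0, 0], "claw": 0.6}, {"offset": [0, 0, -0.8], "rotation": [0, 0, 0], "claw": 0.6}, {"offset": [0, 0, -0.8], "rotation": [0, 0, 0], "claw": 0.6}]}}

```text
clock: 42.5
tcp_pos: [0.5896, 0.0848, 0.1717]
orientation: [-2.234, -2.206, 0.004]
contact_force: [-0.7, -0.0, -0.2]
grip_width: 0.051
gripper_force: 0.0
```

```bash
python3 box.py; python3 plan.py; python3 chk.py 630 -84 9 .018 .05 side; python3 chk.py 596 -260 0 .013 .05 scene
```

```text
wrist cover [634.4  83. ] ang -0.9 [634.4  83. ] [125.7  91. ] -0.7 all [661.5 -26.7] [530.5 310.7] -1.9
wrist bar [594.1  84.9] ang 88.9 [594.3  84.6] [44.9 11.4] 89.3 all [594.3  84.6] [44.9 11.4] 89.3
wrist rail [633.6 131.1] ang 0.0 [633.2 131.1] [130.7  26.6] 9.6 all [634.4  83.5] [130.  100.1] -0.8
scene cover [637.4  82.6] ang -0.9 [637.5  82.7] [123.7  86.1] -0.8 all [637.5  82.7] [123.7  86.1] -0.8
scene bar [597.8  85.6] ang 88.6 [598.5  85.6] [42.9 14.2] 89.0 all [598.5  85.6] [42.9 14.2] 89.0
scene rail [640.  133.5] ang -0.3 [638.6 134.2] [129.1   8.7] -0.9 all [638.6  86.4] [129.8 103.6] -0.4
side cover [631.8  82. ] ang -1.4 [632.3  82.2] [124.8  83.9] -0.7 all [703.2 312.7] [593.4 138.6] 73.0
side bar [590.6  79.1] ang 88.0 [590.2  78.4] [50.  14.9] 88.9 all [590.2  78.4] [50.  14.9] 88.9
side rail [630.  30.] ang -0.8 [629.5  28.7] [132.2  11.7] -0.7 all [629.6  75.3] [133.1 104.8] -0.7
now [590.1  84.6 171.9] yaw -0.7 tilt 0.15 t 42.6 F [-0.1 -0.9 -0.2] w 0.0512
side part [array([-55.4,  49.6]), array([-18.5,  13.5])] rect (array([-2.1, -2.3]), array([107.4,  33.4]), 0.4) card [array([-69.7,  65.6]), array([-34.6,  30.5])] rect (array([-2. , -2.4]), array([137.4,  66.9]), -1.2) ztop 0.04303122910999156
scene part [array([-51.4,  55.6]), array([-9.2, 15. ])] rect (array([2.3, 3.5]), array([113. ,  25.9]), 1.1) card [array([-65.5,  69.1]), array([-32.5,  35.8])] rect (array([1.9, 2.1]), array([135.9,  70.1]), -0.0) ztop 0.0325429665449819
```

View pics/boxscene.png

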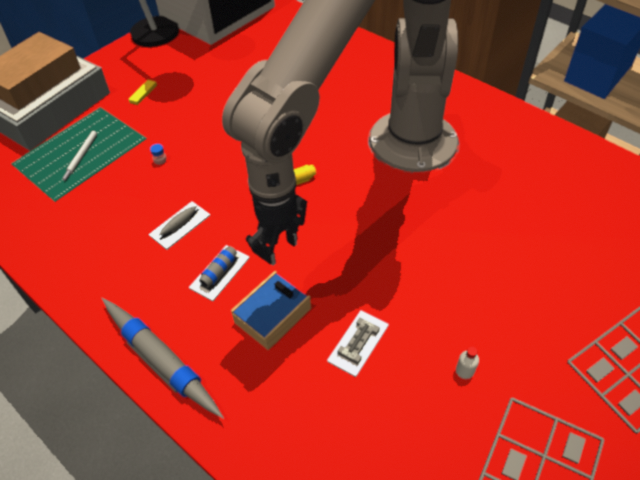

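The picture shows the three parts on their cards at (180,222), (218,268) and (358,341), the box shut at (271,309), the glue standing at (467,364) and the arm clear. I'll hand it in.

```bash
python3 -c "
from bench import hand_in
print(hand_in())"
```

```text
the job is handed in; nothing more can be done
None
```

The job is handed in at about 43 s of robot time: nacelle, tank and bay lie within about 2 mm of square on their cards, the tub is upright in the box with the cover against its stop, and the glue bottle was not touched.

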